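Free the stuck tray of the dish reader with its release pin

ROBOT

A 6-joint arm with a two-finger parallel gripper is mounted at the origin on the work surface. World frame = base frame: x ahead of the robot, y to its left, z up, the work surface at z = 0. Lengths are in m, angles in rad, forces in N, time in s.
With the tool pointing down it reaches from about 0.4 to 0.825 m from the base axis. Payload 7 kg.
Tool frame: the origin (TCP) lies on the centre line of the jaws, within the pads' length; the fingertips stand 22 mm ahead of it and the grasp point (between the pads) lies 3 mm ahead of it; z points along the fingers, x is the direction in which the jaws open and shut, and the axes are right-handed (so a half turn about z gives the same grasp; the last joint's range is limited). The gripper opens to 85 mm and grips with 20 to 120 N. Pads are 22 mm wide; open, the fingers measure 114 mm over their backs; the gripper's body (76 mm by 85 mm) begins 54 mm behind the grasp point. The pads swing forward as they close: fully open they stand 13 mm farther back than shut.
Start: joints at [1.503, 0.359, 0.012, 0, -1.224, -0.288], TCP at [0.235, 0.633, 0.253] pointing down, gripper open.
Joint ranges: [-3.07, 3.07], [-1.43, 2.12], [-1.02, 1.25], [-3.03, 1.67], [-3.05, -0], [-3.03, 3.03]. Speed limits (rad/s): [2.39, 2.39, 3.01, 3.14, 3.14, 3.14].

INTERFACE

Orientations are given as a 3x3 rotation matrix whose columns are the frame's x, y, z axes.
In Python, from cell import arm gives the robot as it stands. The module is installed in compiled form; this text tells all that it offers.
- The arm moves only by the shell command python3 -m handwheel 'ROWS' [FORCE]. ROWS is a JSON object of lists of equal length, an entry for each row: "delta_pos": the shift along the tool's x, y, z in m, a list of three; "angular": the turn, a rotation vector about the tool's x, y, z in rad, a list of three; "claw": the gripper command: -1 is fully open, 1 is shut, values between are in proportion. In form: {"delta_pos": [[tx, ty, tz], ...], "angular": [[rx, ry, rz], ...], "claw": [claw, ...]}. A call has 1 to 20 rows; each row is the pose to reach, as a shift and turn from the pose commanded when the call began, along the tool's axes at that moment; what a row does not reach only later rows make up. A row lasts 1/8 s, in which the tool goes at most 62.5 mm and 10.7 degrees, less where a joint would pass 70% of its speed; a pose out of reach is approached as far as the arm can. A call with a gripper value outside its range is refused whole. The fingers move at their own pace and stop on an object; FORCE is the grip in N (left out, the last holds). Time passes only in rows, so rows that repeat a pose let the fingers close. It gives the time, the measured TCP pose, the force and the opening at its end, in the units of the state.
- arm.state(): the state, without advancing time (a new reading comes with each control period).
- arm.read_camera(name): name is "scene" or "top"; returns a dict with "frame" (480x640x3 uint8, red, green, blue), "mtx" (3x3 intrinsics, pixels), "k1" (the pictures are not rectified: a ray, as slopes to the right and down, at radius r is drawn at 1 + k1 r^2 times it, then the intrinsics apply), "extrinsics" (4x4, takes a point from world to camera coordinates). Camera axes: x right, y down, z forward; pixel columns grow to the right and rows downward; lengths in m; the calibration is good to about 2 mm. A picture is of the moment at which its call begins. There is no depth.
- arm.hand_in(): hands the job in, once; it reports no verdict.
The state is a dict: "time_s": time; "joints": joint angles; "qvel": joint speeds; "tau": joint torques, N m; "tcp_pos": TCP position; "tcp_rot": TCP orientation; "ft_force": force on the tool from outside, world axes, zero at the start; "moment": the same for the moment, N m; "width": opening from 0.0 (shut) to 1.0 (fully open).
Only numpy, scipy, OpenCV 4.12 (cv2) and the standard library are available. Lean on these libraries where they do the work, as an engineer would, in place of code of your own. Each camera call takes 0.05 s, during which the arm holds its last target.

TASK

The dish reader has shut its tray in: take the release pin out of the tool holder, find by feel which of the three holes in the sloping panel hides the springy catch, and press that catch with the pin until the tray pops out; behind the other two lie hard, delicate circuit boards that must only be touched lightly. Then stand the pin back in the well it came from and pull the tray out by its bar as far as it goes, leaving everything else where it is.

Things in the scene. Friction and masses are not known exactly. Their poses are not given: they have to be found in the camera images.
- reader: Dish reader: white benchtop instrument, 240 mm deep (x), 260 wide (y), 170 high, fixed. Origin: centre of its underside; own -x is the front (tray side, to the robot), z up. Its front upper half is a flat grey panel rising at 35 degrees to the horizontal, from 85 mm high at the front face (x = -120 mm) to 169 mm high at x = 0; flat top behind. Three equal holes in a row across the panel.
- hole0 (a point): Centre of a hole's mouth on the panel's outer face, 127 mm above the bench, 50 mm to the reader's -y side of the middle hole. Holes are round, 11 mm wide, square to the 14 mm thick panel: their inward direction in the reader's axes is (0.574, 0, -0.819), so a pin must lean 35 degrees, its top towards the robot.
- hole1 (a point): Mouth of the middle hole, as hole0. Under each hole, 17 mm below the panel's outer face along the hole, lies a flat floor 18 mm across. One floor, unknown which, is the springy catch; the other two are circuit boards, hard: they give only 1 mm per 10 N.
- hole2 (a point): Mouth of the hole 50 mm to the reader's +y side of the middle one, as hole0.
- catch (a joint): How far the hidden catch, under one of the holes, is pressed in along the hole (m): 0 at rest, 0.013 at its hard stop. It starts to yield at about 8 N, stays at 5 to 9 N, lets the tray go at about 0.008 to 0.009, and springs back when released.
- board_a (a joint): How far one circuit board, under one of the holes, is bent in (m): 0 untouched, 0.001 at 10 N; it must not be bent by more than 0.0035.
- board_b (a joint): The same for the other circuit board, under another hole.
- tray (a joint): How far the tray is out (m): 0 when latched, 0.085 at its end stop. While the catch is pressed the tray is drawn in by some 4 mm; when tripped, a spring throws it out to about 0.032. After that it slides with about 1 to 4 N and stays where it is left.
- tray_bar (a point): Middle of the straight aluminium pull bar on the front of the tray; the bar is 110 mm long along the reader's y, about 10 mm thick, 55 mm above the bench, and its middle line stands 35 mm in front of the tray's front plate. Moves with the tray, towards the reader's -x.
- holder: White tool block, 56 mm (x) by 136 mm (y), 64 mm high, fixed to the bench; origin: centre of its underside. Two round wells 12 mm wide go down through its top, at y = -34 and +34 mm; one holds the pin, the other a scoop with a round handle.
- pin: Release pin, 90 g, upright in one well. Origin: centre of its collar's underside, which rests on the holder's top; z up along the handle. Flat grey handle 12 mm thick (own x), 26 wide (own y), from 8 to 68 mm above the origin; steel collar 22 mm across, 0 to 8 mm above the origin; steel rod 6 mm thick from the origin down 55 mm to its rounded tip.
- pin_tip (a point): The end of the pin's rod.
- scoop: Bystander: tool in the holder's other well, round handle 18 mm thick with a 24 mm ball on top, 82 mm high above the holder. Leave it.
- dish_a: Bystander: glass dish, 60 mm wide, 17 mm high, lying between the reader's tray and the holder. Origin: centre of its underside.
- dish_b: Bystander: glass dish, 90 mm wide, 17 mm high, on the robot's right. Origin: centre of its underside.
- dish_c: Bystander: glass dish, 60 mm wide, lying on top of dish_b.
- jar: Bystander: white jar with blue cap, 60 mm wide, 90 mm high. Origin: centre of its underside.
- wash_bottle: Bystander: white wash bottle with a bent spout, 60 mm wide, 203 mm high. Origin: centre of its underside.
- beaker: Bystander: glass beaker, 64 mm wide, 85 mm high. Origin: centre of its underside.

How it is judged:
On the way, in this order (a step that is already met when the one before it is completed fails the run):
1. the catch is pressed in more than 3 mm with the pin, taken out of the holder, while the tray is still shut (value of joint catch above 0.003 m and distance of pin from where it was at the start of the episode above 0.08 m and value of joint tray below 0.01 m).
2. the tray has popped out by more than 20 mm (value of joint tray above 0.02 m), for 0.2 s.
At the end, for the whole second after the job is handed in: The tray stands out by more than 77 mm of its 85 mm, the pin stands upright (within 0.12 rad) in the well it came from (within 12 mm of its first place) and at rest, and the catch has sprung back (under 2 mm) (value of joint tray above 0.077 m and distance of pin from where it was at the start of the episode below 0.012 m and angle between pin's own z axis and vertical below 0.12 rad and linear speed of pin below 0.02 m/s and value of joint catch below 0.002 m); the robot touches nothing.
It fails at once if a circuit board is bent by more than 3.5 mm (pressed with more than 35 N) (value of joint any of board_a, board_b above 0.0035 m).
It fails at once if a bystander is moved more than 30 mm (distance of any of scoop, dish_a, dish_b, dish_c, jar, wash_bottle, beaker from where it was at the start of the episode above 0.03 m).
It also fails if it takes over 64 s, if anything falls off the work surface, if the arm or the gripper's body presses on something with over 40 N, if the wrist force passes 120 N, or if a joint passes its speed limit or range.

## Working session

There is one attempt and no reset: what is moved stays moved. The work goes in short steps, Python scripts to look and compute and a shell command to move; the robot and the scene stay as the last step left them, time stands still between calls to the robot, and variables do not carry over. Pictures are saved under pics/ and viewed, and the job is handed in when it is done.

```bash
ls; mkdir -p pics; python3 - <<'E'
from cell import arm
import cv2,numpy as np
s=arm.state()
for k,v in s.items(): print(k,np.round(v,4).tolist())
for n in("scene","top"):
    c=arm.read_camera(n)
    cv2.imwrite(f"pics/{n}0.png",c["frame"][:,:,::-1])
    print(n,c["mtx"].tolist(),c["k1"],np.round(c["extrinsics"],4).tolist())
E
```

```text
pics
time_s 0.0
joints [1.5031, 0.3594, 0.0111, -0.0004, -1.2241, -0.2881]
qvel [0.0001, 0.0002, -0.0025, -0.0007, -0.0006, 0.0009]
tau [0.0008, -58.333, 29.3406, 6.936, -0.0058, 0.0]
tcp_pos [0.235, 0.6323, 0.2524]
tcp_rot [[-0.3484, -0.9373, -0.0005], [-0.9373, 0.3484, -0.0015], [0.0016, -0.0001, -1.0]]
ft_force [0.1313, 0.2076, -0.3634]
moment [0.0543, -0.0201, 0.0359]
width 1.0018
scene [[475.0458268803077, 0.0, 320.5144751853899], [0.0, 475.0458268803077, 237.75018194368587], [0.0, 0.0, 1.0]] -0.06296173104852303 [[0.904, 0.4273, 0.0138, -0.4543], [0.3699, -0.7655, -0.5265, -0.1752], [-0.2144, 0.481, -0.8501, 1.1536], [0.0, 0.0, 0.0, 1.0]]
top [[488.2075650833739, 0.0, 312.1208893178348], [0.0, 488.2075650833739, 237.02121303729774], [0.0, 0.0, 1.0]] -0.0581399048302613 [[-0.0386, -0.9992, 0.0036, -0.0382], [-0.9695, 0.0366, -0.2422, 0.5627], [0.2419, -0.0128, -0.9702, 1.0773], [0.0, 0.0, 0.0, 1.0]]
```

View pics/scene0.png

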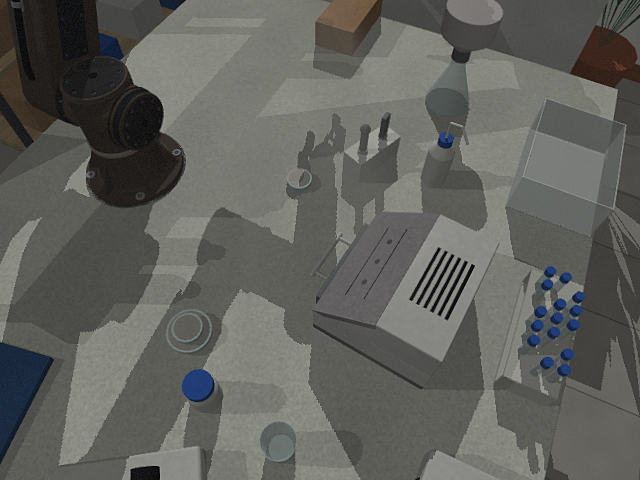

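View pics/top0.png

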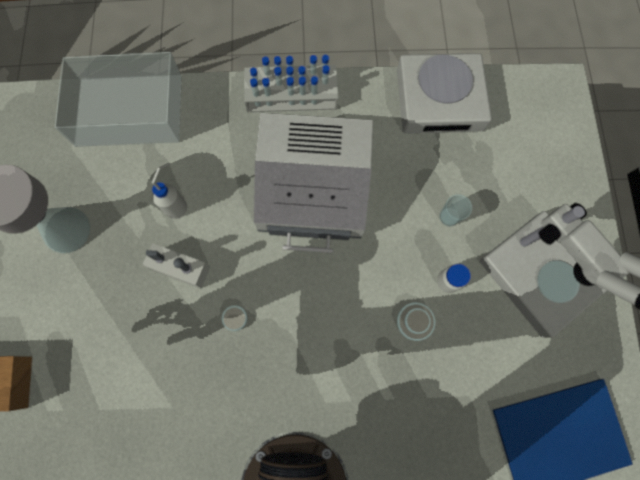

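```bash
cat > h.py <<'E'
import numpy as np,cv2
from cell import arm
class Cam:
    def __init__(s,n):
        c=arm.read_camera(n); s.img=c["frame"][:,:,::-1].copy(); s.K=np.array(c["mtx"]); s.T=np.array(c["extrinsics"]); s.d=np.array([c["k1"],0,0,0,0.])
    def proj(s,P):
        P=np.atleast_2d(np.array(P,float))
        return cv2.projectPoints(P,cv2.Rodrigues(s.T[:3,:3])[0],s.T[:3,3],s.K,s.d)[0][:,0]
    def ray(s,uv):
        uv=np.atleast_2d(np.array(uv,float))
        n=cv2.undistortPoints(uv[:,None],s.K,s.d)[:,0]
        R=s.T[:3,:3]; o=-R.T@s.T[:3,3]
        d=np.c_[n,np.ones(len(n))]@R
        return o,d/np.linalg.norm(d,axis=1)[:,None]
    def plane(s,uv,z):
        o,d=s.ray(uv); return o+d*((z-o[2])/d[:,2])[:,None]
def tri(c1,u1,c2,u2):
    o1,d1=c1.ray(u1);o2,d2=c2.ray(u2);out=[]
    for a,b in zip(d1,d2):
        t=np.linalg.lstsq(np.c_[a,-b],o2-o1,rcond=None)[0]
        p,q=o1+a*t[0],o2+b*t[1]; out.append(np.r_[(p+q)/2,np.linalg.norm(p-q)])
    return np.array(out)
def crop(c,x0,y0,w,h,k,name):
    cv2.imwrite("pics/"+name,cv2.resize(c.img[y0:y0+h,x0:x0+w],None,fx=k,fy=k,interpolation=cv2.INTER_CUBIC))
E
python3 - <<'E'
from h import *
S,T=Cam("scene"),Cam("top")
P=[[0,0,0],[.235,.633,.253],[.235,.633,.4],[0,0,.3]]
print(S.proj(P).round(),T.proj(P).round())
print(arm.state()["time_s"])
crop(T,130,170,100,110,5,"t_holder.png")
crop(S,330,100,140,100,5,"s_holder.png")
crop(T,240,100,150,160,5*.75,"t_reader.png")
crop(S,300,190,210,200,3,"s_reader.png")
E
```

```text
[[136. 166.]
 [333. -37.]
 [335. -99.]
 [ 88.  66.]] [[ 295.  488.]
 [ -49.  395.]
 [-111.  400.]
 [ 290.  534.]]
0.2
```

View pics/t_holder.png

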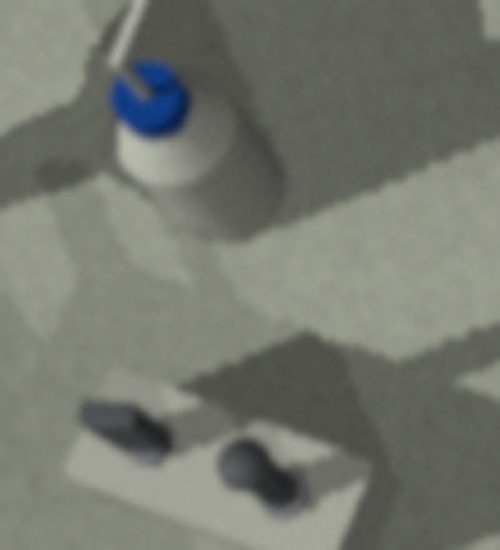

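View pics/s_holder.png

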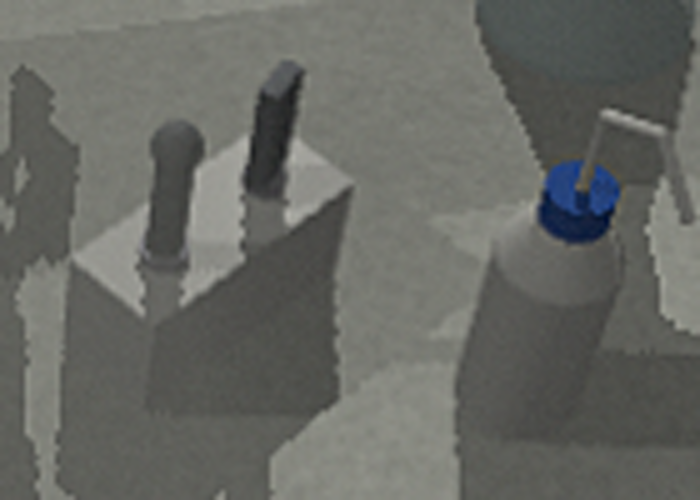

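View pics/t_reader.png

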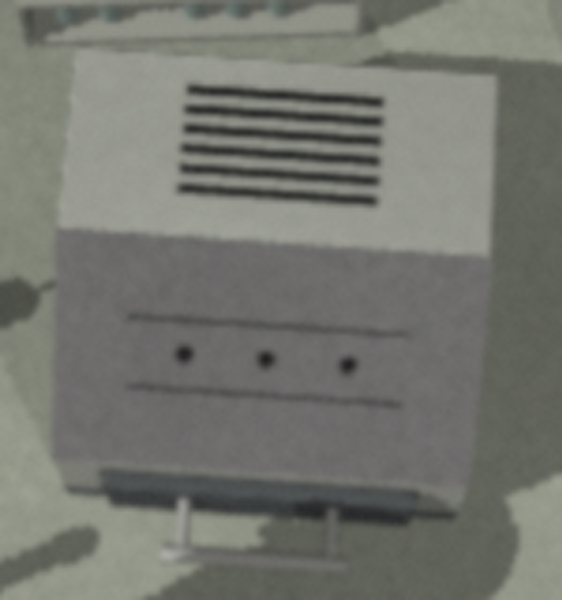

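View pics/s_reader.png

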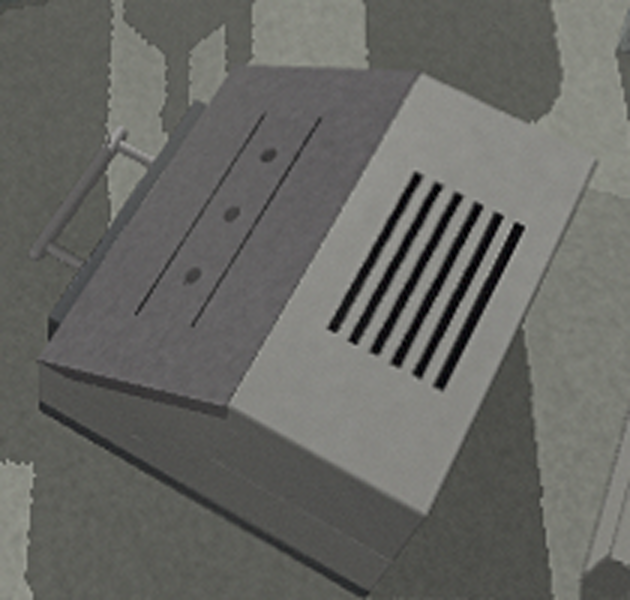

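```bash
python3 - <<'E'
from h import *
S,T=Cam("scene"),Cam("top")
# hole centroids
def cen(c,guess,r=5):
    g=cv2.cvtColor(c.img,cv2.COLOR_BGR2GRAY).astype(float)
    out=[]
    for u,v in guess:
        u,v=int(round(u)),int(round(v)); w=g[v-r:v+r+1,u-r:u+r+1]
        bg=np.median(np.r_[w[0],w[-1],w[:,0],w[:,-1]]); m=np.clip(bg-8-w,0,None)
        yy,xx=np.mgrid[v-r:v+r+1,u-r:u+r+1]; out.append([(xx*m).sum()/m.sum(),(yy*m).sum()/m.sum()])
    return np.array(out)
ts=cen(T,[(240+184/3.75,100+354/3.75),(240+265/3.75,100+360/3.75),(240+348/3.75,100+365/3.75)])
ss=cen(S,[(300+268/3,190+155/3),(300+232/3,190+214/3),(300+193/3,190+275/3)])
print(ts.round(1),ss.round(1))
a,b=T.plane(ts,.127),S.plane(ss,.127)
print("holes top",a.round(4).tolist());print("holes scene",b.round(4).tolist());print("tri",tri(T,ts,S,ss).round(4).tolist())
def off(l,x,y,k): return [(x+(u+.5)/k-.5,y+(v+.5)/k-.5) for u,v in l]
# holder corners: left-front.. 
hs=S.plane(off([(72,260),(150,325),(353,185),(265,127)],330,100,5),.064)
ht=T.plane(off([(65,472),(110,370),(372,465)],130,170,5),.064)
print("holder S",hs.round(4).tolist()); print("holder T",ht.round(4).tolist())
# reader corners at z .169 ridge, 
print("ridge S",S.plane(off([(419,73),(229,404)],300,190,3),.169).round(4).tolist())
print("ridge T",T.plane(off([(57,230),(491,256)],240,100,3.75),.169).round(4).tolist())
# bar ends
print("bar S",S.plane(off([(122,135),(38,252)],300,190,3),.055).round(4).tolist())
print("bar T",T.plane(off([(168,553),(345,567)],240,100,3.75),.055).round(4).tolist())
crop(T,140,235,70,55,10,"t_h2.png"); crop(S,340,105,65,60,10,"s_h2.png")
E
```

```text
[[288.6 194. ]
 [310.5 195.4]
 [332.4 197. ]] [[389.  241.5]
 [376.8 260.9]
 [363.8 281.6]]
holes top [[0.6493, -0.0094, 0.127], [0.6441, -0.0589, 0.127], [0.6384, -0.1085, 0.127]]
holes scene [[0.6499, -0.0114, 0.127], [0.6446, -0.0608, 0.127], [0.6391, -0.1106, 0.127]]
tri [[0.6499, -0.0095, 0.1244, 0.0007], [0.6446, -0.0591, 0.1244, 0.0007], [0.6391, -0.1089, 0.1241, 0.0007]]
holder S [[0.4618, 0.2119, 0.064], [0.5097, 0.1914, 0.064], [0.5633, 0.315, 0.064], [0.5114, 0.3322, 0.064]]
holder T [[0.512, 0.3394, 0.064], [0.5604, 0.32, 0.064], [0.5101, 0.1948, 0.064]]
ridge S [[0.7176, 0.0596, 0.169], [0.6914, -0.1945, 0.169]]
ridge T [[0.7153, 0.0625, 0.169], [0.6892, -0.1942, 0.169]]
bar S [[0.5451, 0.0051, 0.055], [0.5323, -0.1027, 0.055]]
bar T [[0.5423, 0.0066, 0.055], [0.529, -0.1046, 0.055]]
```

View pics/t_h2.png

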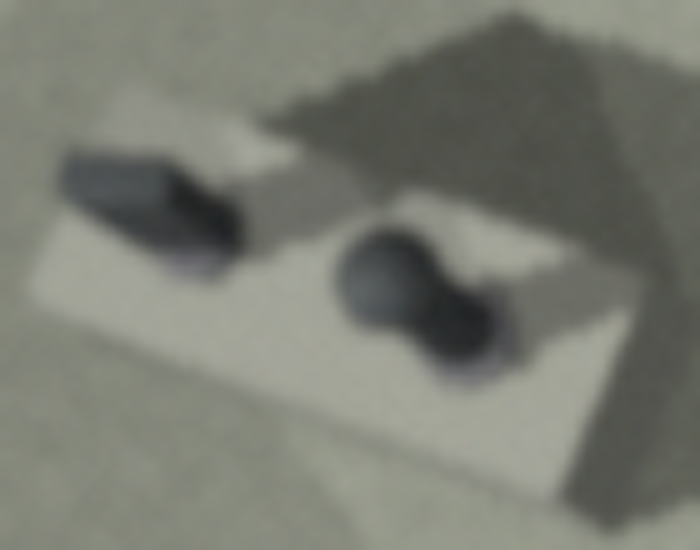

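View pics/s_h2.png

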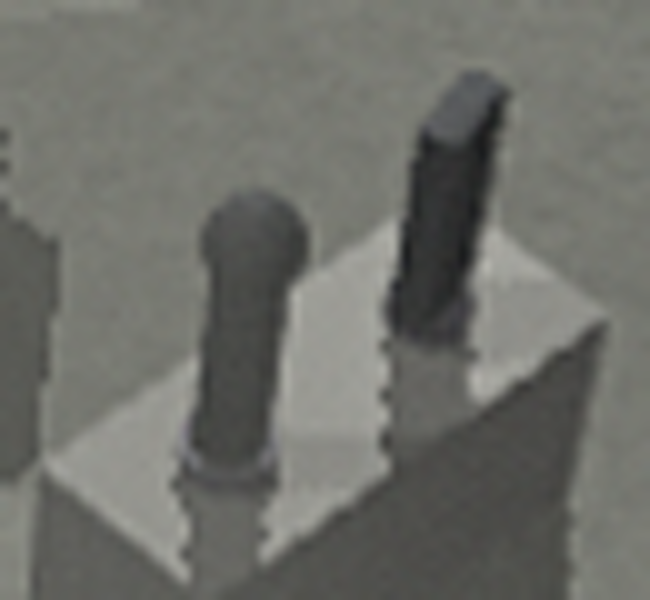

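```bash
python3 - <<'E'
from h import *
S,T=Cam("scene"),Cam("top")
def off(l,x,y,k): return [(x+(u+.5)/k-.5,y+(v+.5)/k-.5) for u,v in l]
crop(T,140,240,35,30,20,"t_p.png"); crop(S,375,108,25,35,17,"s_p.png")
g=cv2.cvtColor(T.img,cv2.COLOR_BGR2GRAY); print(g[248:264,143:168])
g=cv2.cvtColor(S.img,cv2.COLOR_BGR2GRAY); print(g[110:122,378:396])
E
```

```text
[[128 129 129 128 127 131 135 140 143 143 144 145 144 144 145 145 146 145
  146 153 156 154 143 130 113]
 [129 128 126 121 115 120 124 126 130 135 137 138 138 139 141 144 145 145
  146 150 156 159 158 151 143]
 [129 128 122 109  97 100 102 102 106 112 113 112 112 116 123 137 142 144
  144 146 154 160 161 158 154]
 [131 127 119  98  84  85  86  85  84  84  83  84  85  83  92 114 130 141
  144 145 149 154 156 147 139]
 [128 126 115  91  83  82  80  82  79  81  78  78  76  66  62  77 104 125
  135 131 132 135 133 125 118]
 [129 124 114  93  84  82  83  84  82  80  80  79  77  64  49  49  69  94
  112 110 109 113 114 111 109]
 [131 127 117 101  91  84  84  82  81  82  80  80  75  61  45  38  46  59
   76  83  92 104 108 109 107]
 [131 131 128 121 105  89  79  73  74  72  71  68  68  57  47  40  36  40
   46  56  74  95 105 107 109]
 [133 133 136 141 133 114  92  73  67  64  63  62  61  55  52  45  40  39
   37  41  56  82 100 107 107]
 [130 134 145 154 155 142 126 103  83  68  63  60  60  60  56  53  48  43
   40  38  49  76  98 106 106]
 [132 139 153 160 161 159 151 138 120  93  77  67 
[... 781 characters left out ...]
126 123 118 122 123 125]
 [123 125 123 118 124 126 122 104  91  89  89  93 103 121 115 117 123 120]
 [121 125 125 127 125 121 102  88  92  91  92  74  70 110 121 122 122 120]
 [120 121 121 124 127 114  93  90  90  87  76  41  80 130 124 123 122 119]
 [124 123 122 121 114  97  91  90  91  82  62  40  90 126 122 122 123 123]
 [124 125 121 119  93  97  90  90  87  71  38  43  90 123 119 122 121 121]
 [124 124 122 108  66  85  91  88  75  45  35  69 110 122 118 122 123 120]
 [118 124 120  92  42  48  58  70  54  37  32  69 113 124 120 122 123 121]
 [122 127 127  91  43  49  50  48  41  41  40  82 133 124 119 124 124 125]
 [123 126 118  58  50  51  55  50  47  37  42  88 124 119 117 121 117 115]]
```

View pics/t_p.png

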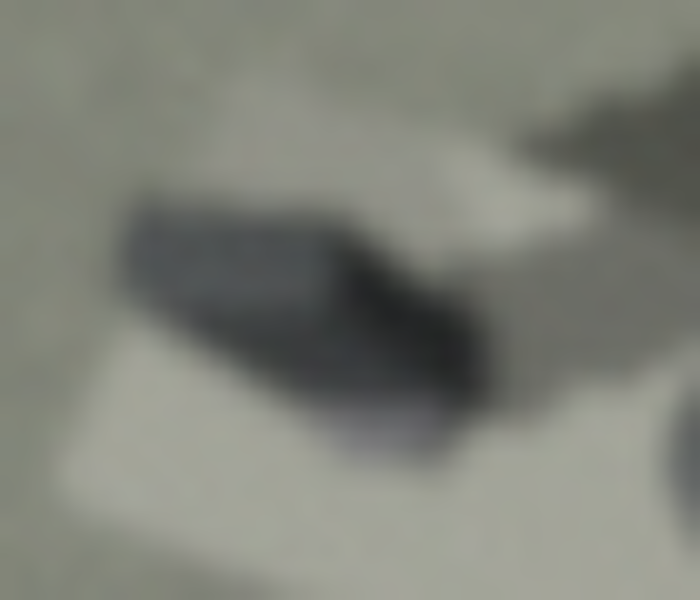

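View pics/s_p.png

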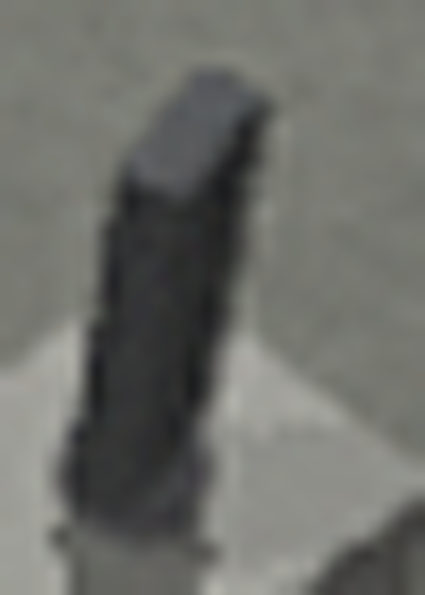

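```bash
python3 - <<'E'
from h import *
S,T=Cam("scene"),Cam("top")
def off(l,x,y,k): return [(x+(u+.5)/k-.5,y+(v+.5)/k-.5) for u,v in l]
s=S.plane(off([(125,160),(195,185),(265,97),(205,68)],375,108,17),.132)
t=T.plane(off([(127,200),(335,210),(335,300),(130,290)],140,240,20),.132)
for q in(s,t):
    print(q[:,:2].round(4).tolist(),q.mean(0).round(4), np.linalg.norm(q-np.roll(q,-1,0),axis=1).round(4))
    for i,j in((0,3),(1,2),(0,1),(3,2)):
        d=q[j]-q[i]; print(i,j,np.degrees(np.arctan2(d[1],d[0])).round(1))
c=arm.state(); print(c['time_s'])
R=np.array(c['tcp_rot']); print(R.round(3).tolist(),c['tcp_pos'])
E
```

```text
[[0.5181, 0.2875], [0.5282, 0.2873], [0.5306, 0.307], [0.5214, 0.3086]] [0.5246 0.2976 0.132 ] [0.0101 0.0199 0.0093 0.0214]
0 3 81.0
1 2 82.8
0 1 -1.2
3 2 -9.7
[[0.5305, 0.3101], [0.5285, 0.2868], [0.5183, 0.2864], [0.5203, 0.3093]] [0.5244 0.2982 0.132 ] [0.0234 0.0102 0.023  0.0102]
0 3 -175.7
1 2 -177.8
0 1 -94.9
3 2 -94.9
0.5
[[-0.348, -0.937, -0.0], [-0.937, 0.348, -0.0], [0.0, 0.0, -1.0]] [0.23512031 0.63266259 0.25326591]
```

```bash
cat >> h.py <<'E'
from scipy.spatial.transform import Rotation as Ro
YR=-0.105
def Rz(a): return Ro.from_euler('z',a).as_matrix()
Rdown=np.array([[-1,0,0],[0,1,0],[0,0,-1.]])  # tool x=-x
def rot(yaw,tilt=0): # tilt: tool z leans forward (+x) by tilt
    return Rz(yaw)@Ro.from_euler('y',-tilt).as_matrix()@Rdown
def go(p,R,ref=None):
    s=arm.state(); p0,R0=(s['tcp_pos'],s['tcp_rot']) if ref is None else ref
    p0=np.array(p0);R0=np.array(R0)
    print('t',s['time_s'],'delta',(R0.T@(np.array(p)-p0)).round(4).tolist(),'ang',Ro.from_matrix(R0.T@R).as_rotvec().round(4).tolist())
E
python3 - <<'E'
from h import *
S,T=Cam("scene"),Cam("top")
print("bottle cap",tri(T,[(160,190)],S,[(445,140)]).round(3), "base",S.plane([(433,183)],0).round(3),T.plane([(174,212)],0).round(3))
print("flask",T.plane([(65,235)],0).round(3),S.plane([(447,110)],0).round(3),tri(T,[(5,200)],S,[(470,15)]).round(3))
print("dish_a",T.plane([(234,318)],0.017).round(3))
print(rot(YR,np.radians(35)).round(3))
go([.5245,.298,.25],rot(YR))
E
```

```text
bottle cap [[0.669 0.284 0.132 0.   ]] base [[0.675 0.269 0.   ]] [[0.657 0.287 0.   ]]
flask [[0.607 0.564 0.   ]] [[0.631 0.527 0.   ]] [[0.615 0.564 0.257 0.001]]
dish_a [[0.383 0.132 0.017]]
[[-0.815  0.105  0.57 ]
 [ 0.086  0.994 -0.06 ]
 [-0.574  0.    -0.819]]
t 0.6 delta [0.2129, -0.3878, 0.0033] ang [0.0, 0.0, 1.32]
```

```bash
python3 -m handwheel '{"delta_pos":[[0.213,-0.388,0.003],[0.213,-0.388,0.003],[0.213,-0.388,0.003],[0.213,-0.388,0.003],[0.213,-0.388,0.003],[0.213,-0.388,0.003],[0.213,-0.388,0.003],[0.213,-0.388,0.003],[0.213,-0.388,0.003],[0.213,-0.388,0.003],[0.213,-0.388,0.003]],"angular":[[0,0,1.32],[0,0,1.32],[0,0,1.32],[0,0,1.32],[0,0,1.32],[0,0,1.32],[0,0,1.32],[0,0,1.32],[0,0,1.32],[0,0,1.32],[0,0,1.32]],"claw":[0,0,0,0,0,0,0,0,0,0,0]}' 40; python3 - <<'E'
from h import *
go([.5245,.298,.110],rot(YR))
S,T=Cam("scene"),Cam("top")
cv2.imwrite("pics/s1.png",S.img);cv2.imwrite("pics/t1.png",T.img)
E
```

```text
time_s: 1.98
tcp_pos: [0.5239, 0.299, 0.2504]
tcp_rot: [[-0.995, 0.103, 0.0], [0.103, 0.995, 0.0], [-0.0, 0.0, -1.0]]
ft_force: [-0.0, -0.2, 0.5]
width: 0.498
t 1.975 delta [-0.0007, -0.001, 0.1404] ang [0.0002, 0.0, 0.0023]
```

View pics/s1.png

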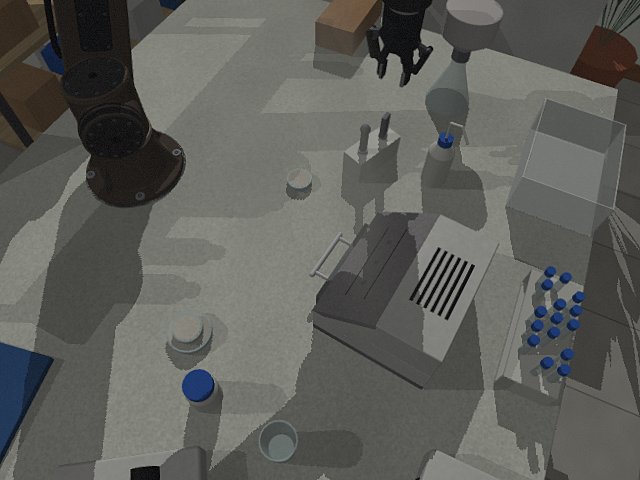

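View pics/t1.png

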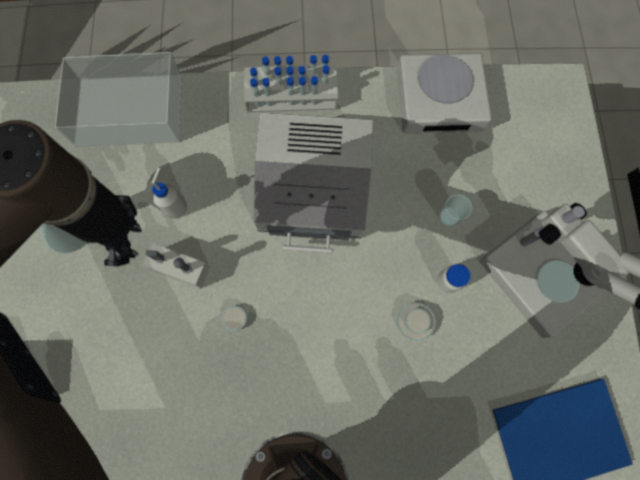

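```bash
python3 - <<'E'
from h import *
S,T=Cam("scene"),Cam("top")
p=[[.5239,.299,.25],[.5239,.299,.228],[.5245,.298,.132]]
print(S.proj(p).round(),T.proj(p).round())
crop(S,350,0,100,160,3.7,"s2.png");crop(T,80,200,140,110,5,"t2.png")
print(arm.state()['joints'])
E
```

```text
[[393.  72.]
 [392.  81.]
 [386. 115.]] [[132. 240.]
 [136. 242.]
 [151. 252.]]
[ 8.41112622e-01  2.43634975e-01 -1.57373213e-01 -1.45057264e-05
 -1.16969804e+00 -9.44891066e-01]
```

View pics/s2.png

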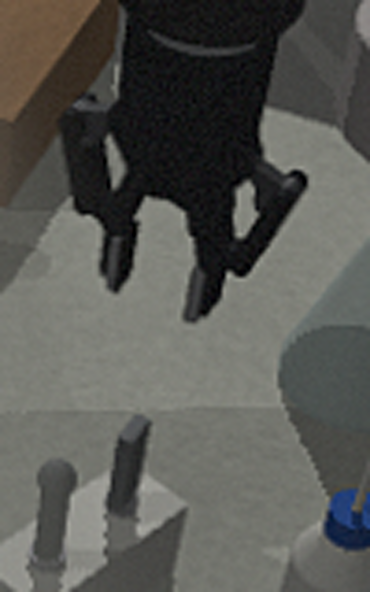

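View pics/t2.png

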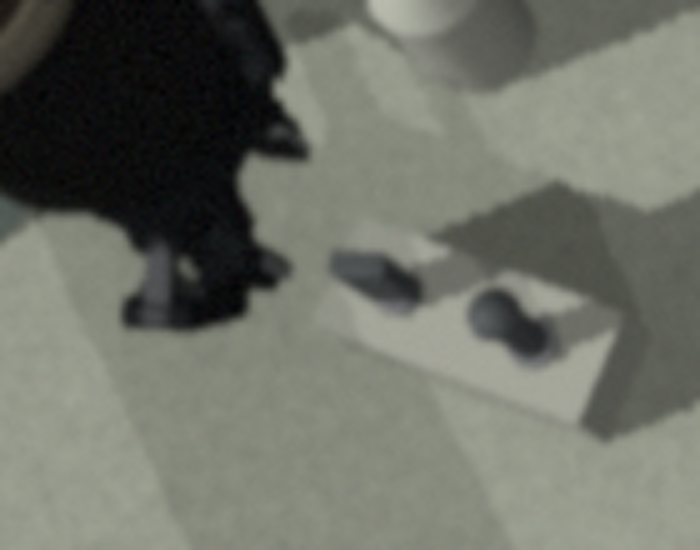

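```bash
python3 -m handwheel '{"delta_pos":[[-0.001,-0.001,0.05],[-0.001,-0.001,0.09],[-0.001,-0.001,0.12],[-0.001,-0.001,0.14],[-0.001,-0.001,0.14],[-0.001,-0.001,0.14]],"angular":[[0,0,0],[0,0,0],[0,0,0],[0,0,0],[0,0,0],[0,0,0]],"claw":[0,0,0,0,0,0]}' 40; python3 - <<'E'
from h import *
go([.5245,.298,.110],rot(YR))
S,T=Cam("scene"),Cam("top")
crop(S,350,40,100,120,5,"s3.png");crop(T,100,200,120,100,5,"t3.png")
print(arm.state()['ft_force'],arm.state()['moment'])
E
```

```text
time_s: 2.92
tcp_pos: [0.526, 0.2973, 0.1112]
tcp_rot: [[-0.995, 0.104, 0.001], [0.104, 0.995, 0.001], [-0.001, 0.001, -1.0]]
ft_force: [0.1, 0.3, 0.7]
width: 0.501
t 2.925 delta [0.0015, 0.0005, 0.0012] ang [0.0007, 0.0009, 0.0005]
[ 0.88378097  0.51312323 -0.71070357] [-0.00817342 -0.0179598  -0.01354838]
```

View pics/s3.png

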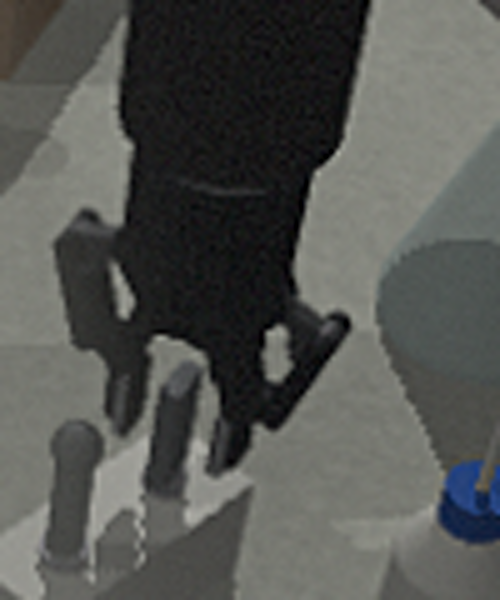

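View pics/t3.png

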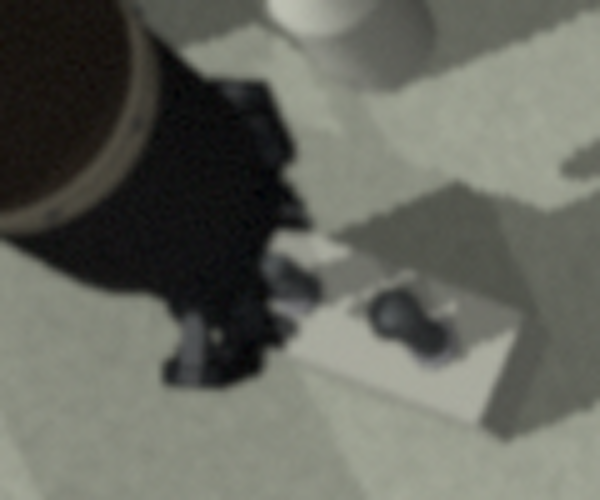

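```bash
python3 -m handwheel '{"delta_pos":[[0.001,0,0.001],[0.001,0,0.001],[0.001,0,0.001],[0.001,0,0.001],[0.001,0,0.001],[0.001,0,0.001]],"angular":[[0,0,0],[0,0,0],[0,0,0],[0,0,0],[0,0,0],[0,0,0]],"claw":[1,1,1,1,1,1]}' 60; python3 - <<'E'
from h import *
go([.5245,.298,.110],rot(YR))
s=arm.state();print(s['ft_force'],s['moment'],s['width']*85)
E
```

```text
time_s: 3.78
tcp_pos: [0.5246, 0.297, 0.1099]
tcp_rot: [[-0.995, 0.105, 0.0], [0.105, 0.995, 0.0], [-0.0, 0.0, -1.0]]
ft_force: [-2.6, -1.1, 6.0]
width: 0.135
t 3.775 delta [0.0003, 0.001, -0.0001] ang [0.0004, 0.0004, 0.0002]
[-2.6394876  -1.11007858  6.00521101] [-0.07541727  0.84877583  0.02023364] 11.48015645109043
```

```bash
python3 -m handwheel '{"delta_pos":[[0,0,-0.01],[0,0,-0.03],[0,0,-0.06],[0,0,-0.1],[0,0,-0.14],[0,0,-0.14],[0,0,-0.14]],"angular":[[0,0,0],[0,0,0],[0,0,0],[0,0,0],[0,0,0],[0,0,0],[0,0,0]],"claw":[1,1,1,1,1,1,1]}' 60; python3 - <<'E'
from h import *
s=arm.state();print(s['ft_force'],s['moment'],s['width']*85)
S,T=Cam("scene"),Cam("top")
crop(S,350,0,100,150,4,"s4.png");crop(T,80,180,140,120,5,"t4.png")
p=np.array(s['tcp_pos']);R=np.array(s['tcp_rot'])
print(S.proj([p+R[:,2]*.046,p+R[:,2]*.101]),T.proj([p+R[:,2]*.046,p+R[:,2]*.101]))
E
```

```text
time_s: 4.65
tcp_pos: [0.5241, 0.2967, 0.249]
tcp_rot: [[-0.994, 0.105, -0.001], [0.105, 0.994, 0.0], [0.001, 0.0, -1.0]]
ft_force: [0.1, -0.5, -0.7]
width: 0.131
[ 0.05114758 -0.5313564  -0.67595979] [-0.07510407 -0.00568409 -0.02393325] 11.167564213456563
[[390.02055583  90.73727589]
 [386.70645916 109.91828609]] [[141.03431754 244.86063731]
 [149.46999731 250.60051358]]
```

View pics/s4.png

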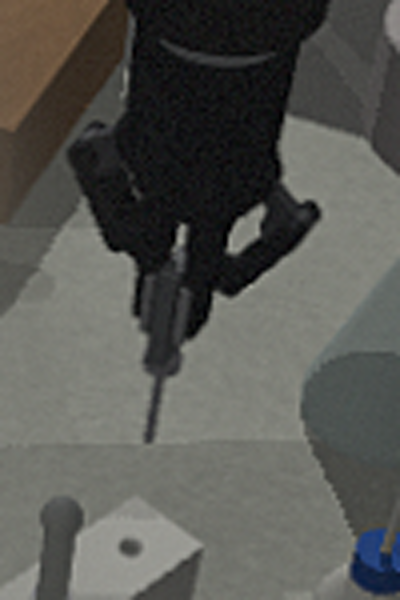

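View pics/t4.png

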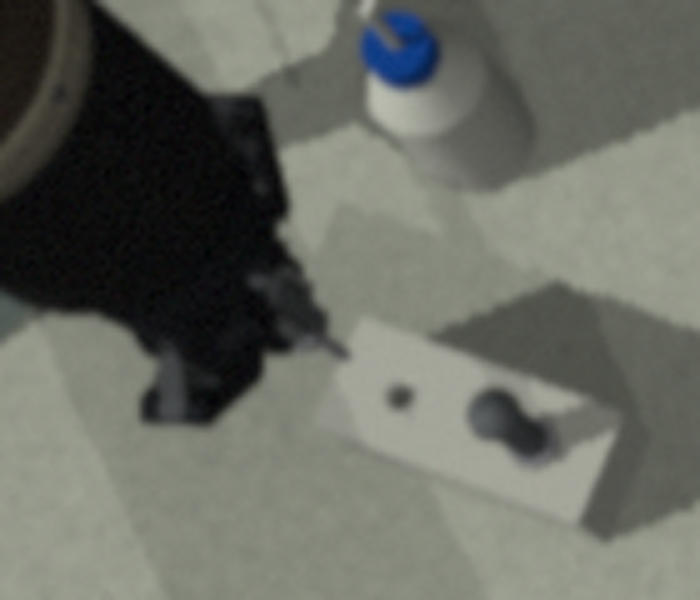

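```bash
cat >> h.py <<'E'
HOLES={2:np.array([.6497,-.0104,.127]),1:np.array([.6444,-.0598,.127]),0:np.array([.6388,-.1095,.127])}
TILT=np.radians(35); RT=rot(YR,TILT); AX=RT[:,2]; LT=.101
def tcp_for(h,d): return HOLES[h]+AX*(d-LT)   # d = depth of tip below mouth
E
python3 - <<'E'
from h import *
print(AX)
print(tcp_for(2,-.04)); go(tcp_for(2,-.04),RT)
E
```

```text
[ 0.5704175  -0.06011492 -0.81915204]
[ 0.56927113 -0.0019238   0.24250044]
t 4.75 delta [-0.0764, -0.2919, 0.0059] ang [-0.0015, -0.6124, 0.0003]
```

```bash
python3 -m handwheel '{"delta_pos":[[-0.01,-0.05,-0.02],[-0.03,-0.11,-0.02],[-0.045,-0.17,-0.02],[-0.06,-0.23,-0.01],[-0.076,-0.292,0.006],[-0.076,-0.292,0.006],[-0.076,-0.292,0.006],[-0.076,-0.292,0.006]],"angular":[[0,0,0],[0,-0.15,0],[0,-0.3,0],[0,-0.45,0],[0,-0.612,0],[0,-0.612,0],[0,-0.612,0],[0,-0.612,0]],"claw":[1,1,1,1,1,1,1,1]}' 60; python3 - <<'E'
from h import *
go(tcp_for(2,-.015),RT)
s=arm.state();print(s['ft_force'],s['moment'],s['joints'])
S,T=Cam("scene"),Cam("top")
crop(S,330,160,120,120,5,"s5.png");crop(T,240,130,120,100,6,"t5.png")
p=np.array(s['tcp_pos']);R=np.array(s['tcp_rot'])
print(S.proj([p+R[:,2]*.046,p+R[:,2]*.101,HOLES[2]]),T.proj([p+R[:,2]*.046,p+R[:,2]*.101,HOLES[2]]))
E
```

```text
time_s: 5.75
tcp_pos: [0.5717, -0.0032, 0.2475]
tcp_rot: [[-0.818, 0.107, 0.565], [0.088, 0.994, -0.061], [-0.568, -0.001, -0.823]]
ft_force: [-0.7, -1.5, -0.9]
width: 0.133
t 5.75 delta [0.0048, 0.001, 0.0277] ang [-0.0019, -0.0064, -0.0016]
[-0.7300028  -1.51607429 -0.88027836] [ 0.11174504  2.15958257 -0.12034591] [ 0.22483389 -0.09224909 -1.01627763  1.22378429 -0.19898883 -1.49363673]
[[369.04190623 204.04543349]
 [381.48317699 225.78251086]
 [389.13558964 241.00608084]] [[285.98170369 204.5496173 ]
 [288.16210761 197.31749274]
 [289.09120952 193.83062493]]
```

View pics/s5.png

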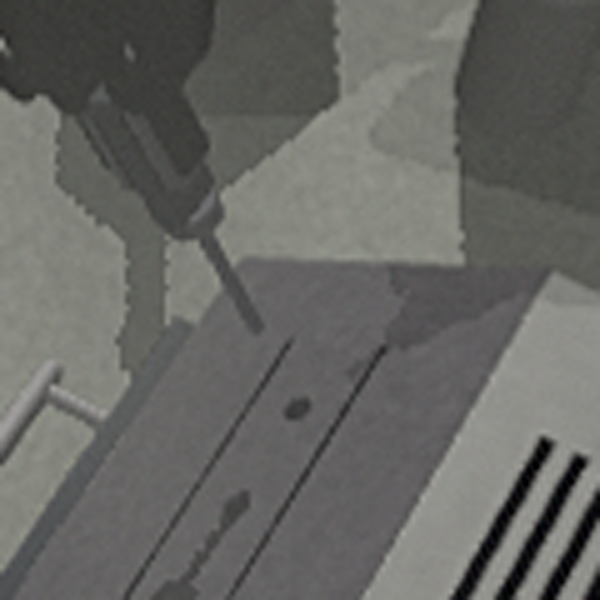

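View pics/t5.png

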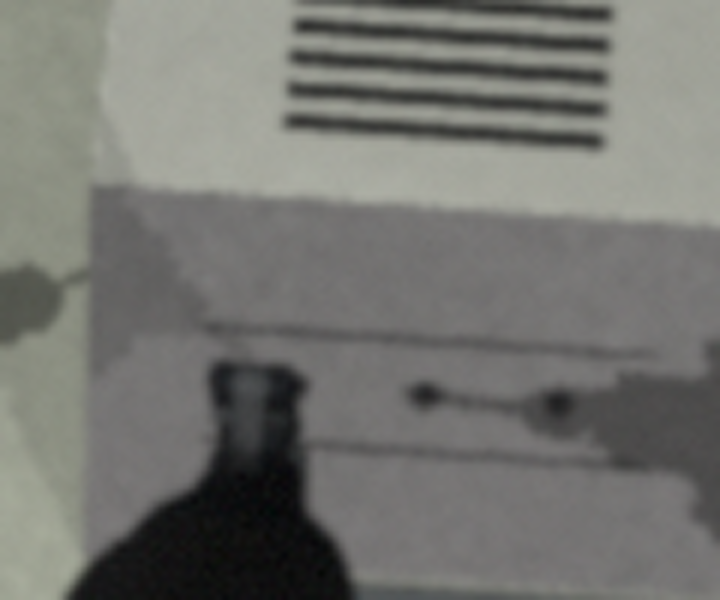

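```bash
cat > kin.py <<'E'
from h import *
from scipy.optimize import least_squares
J=np.array([[1.5031,.3594,.0111,-.0004,-1.2241,-.2881],[.8411,.24363,-.15737,0,-1.1697,-.9449],[.22483,-.09225,-1.01628,1.22378,-.19898,-1.49364]])
P=np.array([[.2351,.6327,.2532],[.5239,.299,.2503],[.5717,-.0032,.2475]])
def fk(q,par):
    a1,d1,a2,e,d4,L=par
    f=q[1]-q[2]
    A=Ro.from_euler('z',q[0]).as_matrix()
    w=A@np.array([a1+a2*np.sin(q[1])+e*np.sin(f)+d4*np.cos(f),0,d1+a2*np.cos(q[1])+e*np.cos(f)-d4*np.sin(f)])
    # forearm frame: X along forearm
    Rf=A@Ro.from_euler('y',f).as_matrix()
    z=Rf@Ro.from_euler('x',S4*q[3]).as_matrix()@np.array([np.cos(q[4]),0,np.sin(q[4])])
    return w+L*z,z
S4=1
for S4 in(1,-1):
    print(S4,[fk(q,[0,0,0,0,0,0])[1].round(3) for q in J])
E
python3 kin.py
```

```text
1 [array([ 0.   , -0.002, -1.   ]), array([ 0.,  0., -1.]), array([ 0.482,  0.301, -0.823])]
-1 [array([-0.   , -0.002, -1.   ]), array([ 0.,  0., -1.]), array([ 0.565, -0.061, -0.823])]
```

```bash
cat >> kin.py <<'E'
S4=-1
pr=np.array([.05,.33,.44,.035,.42,.3])
res=lambda p:np.r_[np.concatenate([fk(q,p)[0]-x for q,x in zip(J,P)])/.001,(p-pr)/.1]
PAR=least_squares(res,pr).x
QL=np.array([[-3.07,3.07],[-1.43,2.12],[-1.02,1.25],[-3.03,1.67],[-3.05,0]])
def ik(p,z,q0):
    r=least_squares(lambda q:np.r_[fk(q,PAR)[0]-p,(fk(q,PAR)[1]-z)*.2],q0[:5]); return r.x,np.abs(r.fun).max()
if __name__=="__main__":
    print(PAR.round(3),res(PAR)[:9].round(1))
    for h in(2,1,0):
        for t in(35,30,25):
            z=rot(YR,np.radians(t))[:,2]
            for d in(-.04,-.01,.017,.028):
                q,e=ik(HOLES[h]+AX*d-z*LT,z,J[2]); print(h,t,d,q.round(3),round(e,4))
E
python3 kin.py
```

```text
1 [array([ 0.   , -0.002, -1.   ]), array([ 0.,  0., -1.]), array([ 0.482,  0.301, -0.823])]
-1 [array([-0.   , -0.002, -1.   ]), array([ 0.,  0., -1.]), array([ 0.565, -0.061, -0.823])]
[ 0.071  0.727  0.551 -0.145  0.46   0.697] [-1.916e+02  1.330e+01 -1.000e+00 -1.428e+02  1.271e+02  1.100e+00
 -1.000e-01  1.000e+00 -1.000e-01]
2 35 -0.04 [ 0.229 -0.052 -1.037  1.563 -0.189] 0.0
2 35 -0.01 [ 0.2    0.164 -1.037  2.466 -0.279] 0.0
2 35 0.017 [ 0.177  0.335 -1.025  2.732 -0.412] 0.0
2 35 0.028 [ 0.169  0.397 -1.017  2.785 -0.461] 0.0
2 30 -0.04 [ 0.146 -0.132 -0.892  0.4   -0.325] 0.0
2 30 -0.01 [ 0.129  0.014 -0.891  0.65  -0.193] 0.0
2 30 0.017 [ 0.115  0.139 -0.883  1.26  -0.115] 0.0
2 30 0.028 [ 0.11   0.188 -0.878  1.651 -0.107] 0.0
2 25 -0.04 [ 0.094 -0.111 -0.752  0.173 -0.507] 0.0
2 25 -0.01 [ 0.083 -0.001 -0.749  0.204 -0.4  ] 0.0
2 25 0.017 [ 0.074  0.096 -0.741  0.247 -0.312] 0.0
2 25 0.028 [ 0.07   0.135 -0.736  0.271 -0.279] 0.0
1 35 -0.04 [-0.057 -0.075 -1.054  2.16  -0.033] 0.0
1 35 -0.01 [-0.061  0.16  -1.055  3.042 -0.256] 0.0
1 35 0.017 [-0.064  0.342 -1.042 -0.056
[... 404 characters left out ...]
0.751  0.037 -0.295] 0.0
1 25 0.028 [-0.08   0.128 -0.746  0.041 -0.261] 0.0
0 35 -0.04 [-0.352 -0.064 -1.046  1.516  0.141] 0.0
0 35 -0.01 [-0.33   0.162 -1.046  0.503  0.269] 0.0
0 35 0.017 [-0.313  0.339 -1.034  0.296  0.419] 0.0
0 35 0.028 [-0.307  0.402 -1.026  0.256  0.471] 0.0
0 30 -0.04 [-0.29  -0.142 -0.899 -0.304 -0.311] 0.0
0 30 -0.01 [-0.277  0.007 -0.898  2.616  0.171] 0.0
0 30 0.017 [-0.267  0.135 -0.89   1.903  0.085] 0.0
0 30 0.028 [-0.263  0.185 -0.884  1.361  0.08 ] 0.0
0 25 -0.04 [-0.25  -0.117 -0.757 -0.127 -0.502] 0.0
0 25 -0.01 [-0.242 -0.006 -0.755 -0.151 -0.394] 0.0
0 25 0.017 [-0.236  0.092 -0.747 -0.185 -0.304] 0.0
0 25 0.028 [-0.233  0.131 -0.742 -0.204 -0.27 ] 0.0
```

```bash
sed -i 's/    a1,d1,a2,e,d4,L=par/    a1,d1,a2,e,d4,L,b=par/; s/d4\*np.cos(f),0,d1/d4*np.cos(f),-b,d1/; s/\[0,0,0,0,0,0\]/[0]*7/; s/pr=np.array(.*/pr=np.array([.05,.33,.44,.035,.42,.3,.19])/' kin.py; python3 kin.py
```

```text
1 [array([ 0.   , -0.002, -1.   ]), array([ 0.,  0., -1.]), array([ 0.482,  0.301, -0.823])]
-1 [array([-0.   , -0.002, -1.   ]), array([ 0.,  0., -1.]), array([ 0.565, -0.061, -0.823])]
[ 0.594 -1.285  0.699  0.506 -0.404 -0.253  0.187] [ -5.8 -13.5 -17.7   7.5  14.9  19.3  -0.3  -9.5  -1.4]
2 35 -0.04 [ 0.241 -0.104 -1.039  1.31  -0.203] 0.0
2 35 -0.01 [ 0.233 -0.164 -1.195  1.797 -0.196] 0.0
2 35 0.017 [ 0.225 -0.202 -1.303  2.118 -0.22 ] 0.0
2 35 0.028 [ 0.223 -0.214 -1.342  2.216 -0.233] 0.0
2 30 -0.04 [ 0.246 -0.141 -1.099  0.985 -0.208] 0.0
2 30 -0.01 [ 0.238 -0.194 -1.24   1.416 -0.171] 0.0
2 30 0.017 [ 0.231 -0.228 -1.341  1.813 -0.17 ] 0.0
2 30 0.028 [ 0.228 -0.24  -1.378  1.953 -0.177] 0.0
2 25 -0.04 [ 0.252 -0.172 -1.145  0.679 -0.238] 0.0
2 25 -0.01 [ 0.244 -0.22  -1.276  0.963 -0.177] 0.0
2 25 0.017 [ 0.236 -0.253 -1.373  1.321 -0.146] 0.0
2 25 0.028 [ 0.233 -0.264 -1.409  1.489 -0.141] 0.0
1 35 -0.04 [ 0.172 -0.107 -1.041  1.301 -0.163] 0.0
1 35 -0.01 [ 0.165 -0.166 -1.197  1.9   -0.163] 0.0
1 35 0.017 [ 0.16  -0.204 -1.304  2.253 -0.195] 0.0
1 35 0.028 [ 0.157 -0.217 
[... 365 characters left out ...]
1.374  1.316 -0.118] 0.0
1 25 0.028 [ 0.166 -0.266 -1.41   1.525 -0.113] 0.0
0 35 -0.04 [ 0.101 -0.106 -1.04   1.28  -0.123] 0.0
0 35 -0.01 [ 0.096 -0.166 -1.196  2.057 -0.13 ] 0.0
0 35 0.017 [ 0.092 -0.203 -1.304  2.43  -0.173] 0.0
0 35 0.028 [ 0.09  -0.216 -1.342  2.521 -0.193] 0.0
0 30 -0.04 [ 0.105 -0.143 -1.1    0.811 -0.144] 0.0
0 30 -0.01 [ 0.1   -0.195 -1.241  1.464 -0.102] 0.0
0 30 0.017 [ 0.095 -0.23  -1.342  2.082 -0.114] 0.0
0 30 0.028 [ 0.093 -0.242 -1.379  2.257 -0.128] 0.0
0 25 -0.04 [ 0.109 -0.174 -1.145  0.485 -0.193] 0.0
0 25 -0.01 [ 0.103 -0.222 -1.277  0.786 -0.124] 0.0
0 25 0.017 [ 0.099 -0.254 -1.374  1.308 -0.089] 0.0
0 25 0.028 [ 0.097 -0.266 -1.409  1.588 -0.085] 0.0
```

```bash
python3 - <<'E'
import re
t=open('kin.py').read()
t=t.replace("PAR=least_squares(res,pr).x","PAR=least_squares(res,pr,bounds=([-.1,.1,.2,-.15,.2,.1,.1],[.3,.7,.8,.15,.8,.5,.3])).x")
open('kin.py','w').write(t)
E
python3 kin.py
```

```text
1 [array([ 0.   , -0.002, -1.   ]), array([ 0.,  0., -1.]), array([ 0.482,  0.301, -0.823])]
-1 [array([-0.   , -0.002, -1.   ]), array([ 0.,  0., -1.]), array([ 0.565, -0.061, -0.823])]
[0.3   0.167 0.371 0.044 0.2   0.224 0.157] [-35.4 -11.4  11.3 -12.6  36.7  16.3   1.  -69.9 -27.5]
2 35 -0.04 [ 0.39  -0.167 -0.938  0.858 -0.369] 0.0
2 35 -0.01 [ 0.371 -0.058 -1.007  1.336 -0.274] 0.0
2 35 0.017 [ 0.355  0.049 -1.058  1.921 -0.275] 0.0
2 35 0.028 [ 0.349  0.094 -1.076  2.123 -0.3  ] 0.0
2 30 -0.04 [ 0.364 -0.117 -0.818  0.543 -0.453] 0.0
2 30 -0.01 [ 0.347 -0.023 -0.879  0.765 -0.321] 0.0
2 30 0.017 [ 0.333  0.07  -0.923  1.155 -0.234] 0.0
2 30 0.028 [ 0.327  0.109 -0.938  1.383 -0.215] 0.0
2 25 -0.04 [ 0.34  -0.061 -0.7    0.349 -0.56 ] 0.0
2 25 -0.01 [ 0.324  0.024 -0.755  0.438 -0.427] 0.0
2 25 0.017 [ 0.311  0.107 -0.793  0.58  -0.317] 0.0
2 25 0.028 [ 0.306  0.141 -0.806  0.666 -0.277] 0.0
1 35 -0.04 [ 0.281 -0.179 -0.946  0.773 -0.314] 0.0
1 35 -0.01 [ 0.266 -0.069 -1.017  1.361 -0.214] 0.0
1 35 0.017 [ 0.253  0.039 -1.069  2.091 -0.234] 0.0
1 35 0.028 [ 0.248  0.085 -1.087 
[... 358 characters left out ...]
0.804  0.496 -0.286] 0.0
1 25 0.028 [ 0.214  0.133 -0.816  0.583 -0.243] 0.0
0 35 -0.04 [ 0.166 -0.174 -0.943  0.643 -0.258] 0.0
0 35 -0.01 [ 0.155 -0.065 -1.013  1.386 -0.15 ] 0.0
0 35 0.017 [ 0.146  0.043 -1.065  2.316 -0.195] 0.0
0 35 0.028 [ 0.142  0.089 -1.082  2.515 -0.242] 0.0
0 30 -0.04 [ 0.151 -0.124 -0.823  0.345 -0.383] 0.0
0 30 -0.01 [ 0.141 -0.029 -0.885  0.544 -0.238] 0.0
0 30 0.017 [ 0.133  0.065 -0.93   1.068 -0.135] 0.0
0 30 0.028 [ 0.13   0.104 -0.945  1.482 -0.117] 0.0
0 25 -0.04 [ 0.137 -0.067 -0.705  0.207 -0.516] 0.0
0 25 -0.01 [ 0.128  0.018 -0.761  0.268 -0.378] 0.0
0 25 0.017 [ 0.121  0.101 -0.799  0.376 -0.261] 0.0
0 25 0.028 [ 0.118  0.137 -0.812  0.451 -0.216] 0.0
```

```bash
python3 - <<'E'
t=open('kin.py').read()
t=t.replace("L,b=par","L,b,b5=par").replace("[0]*7","[0]*8").replace(",.19])",",0,.19])")
t=t.replace("    return w+L*z,z","    w=w+Rf@Ro.from_euler('x',S4*q[3]).as_matrix()@np.array([0,-b5,0])\n    return w+L*z,z")
t=t.replace("([-.1,.1,.2,-.15,.2,.1,.1],[.3,.7,.8,.15,.8,.5,.3])","([-.1,.1,.2,-.15,.2,.1,-.1,.05],[.3,.7,.8,.15,.8,.5,.3,.3])")
open('kin.py','w').write(t)
E
python3 kin.py
```

```text
1 [array([ 0.   , -0.002, -1.   ]), array([ 0.,  0., -1.]), array([ 0.482,  0.301, -0.823])]
-1 [array([-0.   , -0.002, -1.   ]), array([ 0.,  0., -1.]), array([ 0.565, -0.061, -0.823])]
[-0.01   0.249  0.588 -0.017  0.485  0.364 -0.003  0.195] [-0.4 -0.2  0.1  0.4 -0.  -0.2 -0.  -0.   0. ]
2 35 -0.04 [ 0.128 -0.091 -1.043  1.419 -0.134] 0.0
2 35 -0.01 [-0.108 -0.025 -1.015  1.879 -0.008] 0.0047
2 35 0.017 [-0.157  0.037 -0.976  2.022  0.004] 0.0097
2 35 0.028 [-0.185  0.062 -0.955  2.112  0.011] 0.0114
2 30 -0.04 [ 0.415 -0.064 -0.867  0.71  -0.391] 0.0
2 30 -0.01 [ 0.34  -0.    -0.9    0.86  -0.288] 0.0
2 30 0.017 [ 0.217  0.055 -0.939  1.131 -0.176] 0.0
2 30 0.028 [ 0.118  0.077 -0.956  1.351 -0.114] 0.0
2 25 -0.04 [ 0.443 -0.022 -0.703  0.432 -0.553] 0.0
2 25 -0.01 [ 0.413  0.037 -0.716  0.472 -0.479] 0.0
2 25 0.017 [ 0.385  0.091 -0.728  0.52  -0.412] 0.0
2 25 0.028 [ 0.373  0.113 -0.733  0.545 -0.384] 0.0
1 35 -0.04 [ 0.021 -0.1   -1.048  1.363 -0.074] 0.0
1 35 -0.01 [-1.060e-01 -3.000e-02 -1.026e+00  1.599e+00 -1.000e-03] 0.0059
1 35 0.017 [-0.11   0.032 -0.997  1.611  0.   ] 
[... 425 characters left out ...]
433 -0.408] 0.0
1 25 0.028 [ 0.29   0.106 -0.712  0.452 -0.381] 0.0
0 35 -0.04 [ 0.037 -0.1   -1.019  1.06  -0.093] 0.0
0 35 -0.01 [-0.103 -0.028 -1.019  1.316  0.007] 0.0048
0 35 0.017 [-0.058  0.035 -0.982  1.189 -0.004] 0.0094
0 35 0.028 [-0.031  0.061 -0.963  1.106 -0.01 ] 0.0109
0 30 -0.04 [ 0.235 -0.073 -0.81   0.474 -0.374] 0.0
0 30 -0.01 [ 0.196 -0.008 -0.837  0.567 -0.279] 0.0
0 30 0.017 [ 0.134  0.051 -0.877  0.736 -0.177] 0.0
0 30 0.028 [-0.307  0.073 -0.961  1.788  0.103] 0.0
0 25 -0.04 [ 0.24  -0.028 -0.655  0.278 -0.548] 0.0
0 25 -0.01 [ 0.223  0.031 -0.664  0.3   -0.478] 0.0
0 25 0.017 [ 0.207  0.086 -0.67   0.327 -0.416] 0.0
0 25 0.028 [ 0.201  0.108 -0.673  0.34  -0.391] 0.0
```

```bash
cat > ms.py <<'E'
from kin import *
rng=np.random.default_rng(0)
def multi(p,z,n=60):
    sols=[]
    for _ in range(n):
        q0=rng.uniform(QL[:,0],QL[:,1])
        r=least_squares(lambda q:np.r_[fk(q,PAR)[0]-p,(fk(q,PAR)[1]-z)*.2],q0,bounds=(QL[:,0],QL[:,1]))
        if np.abs(r.fun).max()<2e-4 and not any(np.abs(r.x-s).max()<.03 for s in sols): sols.append(r.x)
    return sols
if __name__=="__main__":
  for h in(2,1,0):
    for d in(-.01,.026):
      for t in(35,32,29):
        z=rot(YR,np.radians(t))[:,2]
        print(h,d,t,[s.round(2).tolist() for s in multi(HOLES[h]+AX*d-z*LT,z)])
E
python3 ms.py | grep -v array
```

```text
2 -0.01 35 []
2 -0.01 32 [[0.21, -0.01, -0.98, 1.2, -0.18]]
2 -0.01 29 [[0.37, 0.01, -0.86, 0.75, -0.33]]
2 0.026 35 []
2 0.026 32 []
2 0.026 29 [[0.25, 0.08, -0.91, 1.02, -0.2]]
1 -0.01 35 []
1 -0.01 32 [[0.14, -0.02, -0.97, 1.08, -0.15]]
1 -0.01 29 [[0.29, -0.0, -0.84, 0.64, -0.32]]
1 0.026 35 []
1 0.026 32 []
1 0.026 29 [[0.19, 0.07, -0.89, 0.88, -0.19]]
0 -0.01 35 []
0 -0.01 32 [[0.12, -0.02, -0.93, 0.82, -0.16]]
0 -0.01 29 [[0.21, -0.0, -0.8, 0.49, -0.33]]
0 0.026 35 []
0 0.026 32 []
0 0.026 29 [[0.15, 0.08, -0.84, 0.65, -0.21]]
```

```bash
cat >> h.py <<'E'
T2=np.radians(29); RT2=rot(YR,T2); Z2=RT2[:,2]
def tcp2(h,s): return HOLES[h]+AX*.007+Z2*(s-LT)
E
python3 - <<'E'
from h import *
go(tcp2(2,-.03),RT2)
s=arm.state();p=np.array(s['tcp_pos']);R=np.array(s['tcp_rot'])
S,T=Cam("scene"),Cam("top")
print(-T.T[:3,:3].T@T.T[:3,3], T.proj([p,p+R[:,2]*.022-R[:,0]*.01,p+R[:,2]*.022+R[:,0]*.01]))
E
```

```text
t 5.85 delta [-0.0102, 0.0004, 0.0199] ang [-0.0019, 0.0964, -0.0006]
[ 0.283453   -0.04499184  1.18162799] [[283.66631324 211.70076884]
 [284.83535652 203.77622504]
 [284.46492254 213.12608896]]
```

```bash
python3 -m handwheel '{"delta_pos":[[-0.01,0,0.01],[-0.01,0,0.02],[-0.01,0,0.02],[-0.01,0,0.02]],"angular":[[0,0.05,0],[-0.002,0.096,0],[-0.002,0.096,0],[-0.002,0.096,0]],"claw":[1,1,1,1]}' 60; python3 - <<'E'
from h import *
s=arm.state();print(np.round(s['ft_force'],2),np.round(s['moment'],3),s['joints'])
go(tcp2(2,-.02),RT2)
S,T=Cam("scene"),Cam("top")
crop(S,360,200,50,60,10,"s6.png")
p=np.array(s['tcp_pos']);R=np.array(s['tcp_rot'])
tip=p+R[:,2]*LT
print(S.proj([tip,HOLES[2]]), (tip-HOLES[2]-AX*.007)@R)
E
```

```text
time_s: 6.45
tcp_pos: [0.5911, -0.0025, 0.2368]
tcp_rot: [[-0.869, 0.101, 0.485], [0.088, 0.995, -0.049], [-0.488, -0.0, -0.873]]
ft_force: [-0.3, -0.3, -1.2]
width: 0.134
[-0.33 -0.32 -1.24] [ 0.167  1.732 -0.005] [ 0.39324246 -0.01789004 -0.841541    0.69363026 -0.3705357  -1.09924045]
t 6.45 delta [0.0008, -0.0017, 0.0107] ang [0.0017, 0.0032, 0.0033]
[[386.46330538 231.86876305]
 [389.13558964 241.00608084]] [-0.00122421  0.00192457 -0.03066786]
```

View pics/s6.png

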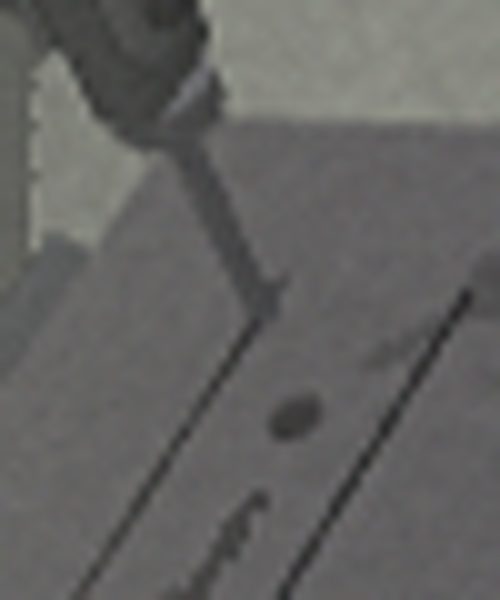

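```bash
python3 -m handwheel '{"delta_pos":[[0.001,-0.002,0.01],[0.001,-0.002,0.016],[0.001,-0.002,0.016],[0.001,-0.002,0.016]],"angular":[[0.001,0.003,0.003],[0.001,0.003,0.003],[0.001,0.003,0.003],[0.001,0.003,0.003]],"claw":[1,1,1,1]}' 60; python3 - <<'E'
from h import *
s=arm.state();print(np.round(s['ft_force'],2),np.round(s['moment'],3),np.round(s['joints'],3))
go(tcp2(2,-.005),RT2)
S,T=Cam("scene"),Cam("top")
crop(S,360,200,50,60,10,"s7.png")
crop(T,240,160,90,70,8,"t7.png")
p=np.array(s['tcp_pos']);R=np.array(s['tcp_rot'])
tip=p+R[:,2]*LT
print(S.proj([tip,HOLES[2]]),T.proj([tip,HOLES[2]]), (tip-HOLES[2]-AX*.007)@R)
E
```

```text
time_s: 7.05
tcp_pos: [0.5979, -0.0066, 0.2225]
tcp_rot: [[-0.87, 0.107, 0.482], [0.095, 0.994, -0.05], [-0.484, 0.002, -0.875]]
ft_force: [-0.7, 0.1, 0.1]
width: 0.131
[-0.68  0.1   0.09] [0.123 1.732 0.   ] [ 0.359  0.011 -0.861  0.752 -0.322 -1.141]
t 7.05 delta [0.0002, 0.0016, 0.0096] ang [0.0005, -0.0004, -0.0032]
[[387.87265212 238.94094053]
 [389.13558964 241.00608084]] [[289.5528968  194.08261647]
 [289.09120952 193.83062493]] [-0.00012854 -0.0015731  -0.01463322]
```

View pics/s7.png

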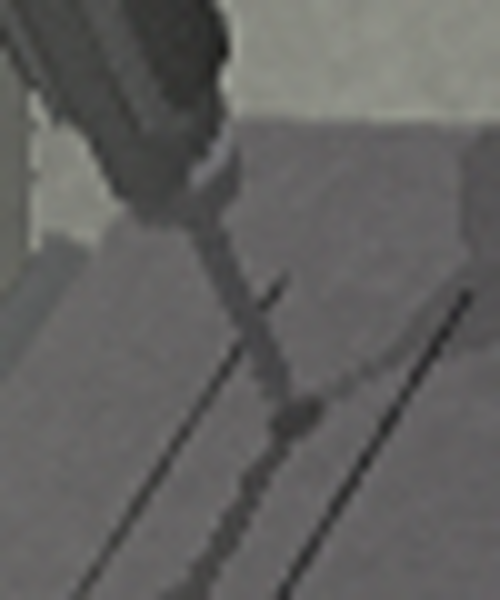

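View pics/t7.png

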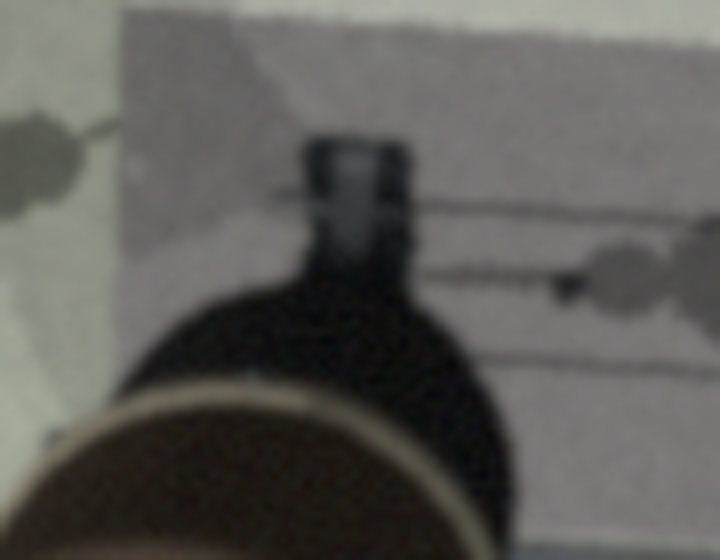

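```bash
python3 -m handwheel '{"delta_pos":[[0,0.001,0.006],[0,0.001,0.012],[0,0.001,0.017],[0,0.001,0.017]],"angular":[[0,0,-0.003],[0,0,-0.003],[0,0,-0.003],[0,0,-0.003]],"claw":[1,1,1,1]}' 60; python3 - <<'E'
from h import *
s=arm.state();print(np.round(s['ft_force'],2),np.round(s['moment'],3),np.round(s['joints'],3))
S,T=Cam("scene"),Cam("top")
crop(S,360,200,50,60,10,"s8.png")
p=np.array(s['tcp_pos']);R=np.array(s['tcp_rot'])
tip=p+R[:,2]*LT
print((tip-HOLES[2]-AX*.007)@R)
s=arm.state();print(np.round(s['ft_force'],2),np.round(s['moment'],3),np.round(s['tcp_pos'],4))
go(tcp2(2,.005),RT2)
E
```

```text
time_s: 7.65
tcp_pos: [0.6061, -0.0062, 0.207]
tcp_rot: [[-0.87, 0.104, 0.481], [0.091, 0.995, -0.05], [-0.484, 0.0, -0.875]]
ft_force: [-0.0, 0.4, -1.7]
width: 0.134
[-0.04  0.39 -1.69] [ 9.600e-02  1.731e+00 -1.000e-03] [ 0.313  0.043 -0.891  0.87  -0.259 -1.224]
[ 0.00041028 -0.00038066  0.00283071]
[ 0.81  0.18 -0.71] [ 0.214  1.736 -0.039] [ 0.6062 -0.0061  0.2076]
t 7.75 delta [0.0001, 0.0003, 0.0026] ang [0.0008, -0.0005, 0.0001]
```

View pics/s8.png

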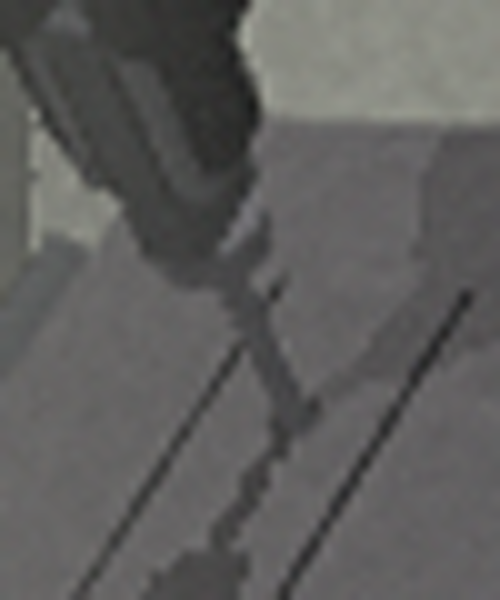

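```bash
cat > st.py <<'E'
from h import *
import sys
h=int(sys.argv[1])
s=arm.state();p=np.array(s['tcp_pos']);R=np.array(s['tcp_rot']);tip=p+R[:,2]*LT
print('t',s['time_s'],'F_tool',(np.array(s['ft_force'])@R).round(2),'M',np.round(s['moment'],2),'tip rel C',((tip-HOLES[h]-AX*.007)@R*1000).round(2),'J',np.round(s['joints'][2:5],3))
E
python3 -m handwheel '{"delta_pos":[[0,0,0.003],[0,0,0.006],[0,0,0.006],[0,0,0.006]],"angular":[[0,0,0],[0,0,0],[0,0,0],[0,0,0]],"claw":[1,1,1,1]}' 60 >/dev/null; python3 st.py 2
python3 -m handwheel '{"delta_pos":[[0,0,0.001],[0,0,0.001]],"angular":[[0,0,0],[0,0,0]],"claw":[1,1]}' 60 >/dev/null; python3 st.py 2
```

```text
t 8.25 F_tool [-0.12 -0.25  0.81] M [0.15 1.75 0.01] tip rel C [-0.11 -0.32  8.28] J [-0.902  0.924 -0.235]
t 8.5 F_tool [0.92 0.79 1.09] M [ 0.15  1.78 -0.  ] tip rel C [-0.12 -0.15  9.3 ] J [-0.904  0.935 -0.231]
```

```bash

python3 -m handwheel '{"delta_pos":[[0,0,0.001],[0,0,0.001]],"angular":[[0,0,0],[0,0,0]],"claw":[1,1]}' 60 >/dev/null; python3 st.py 2
python3 -m handwheel '{"delta_pos":[[0,0,0.001],[0,0,0.001]],"angular":[[0,0,0],[0,0,0]],"claw":[1,1]}' 60 >/dev/null; python3 st.py 2
```

```text
t 8.75 F_tool [-0.21  0.07  1.38] M [ 0.15  1.77 -0.  ] tip rel C [-0.18 -0.11 10.29] J [-0.906  0.945 -0.227]
t 9.0 F_tool [ 1.07  1.11 -3.26] M [0.28 2.1  0.02] tip rel C [-0.3  -0.18 11.12] J [-0.908  0.956 -0.223]
```

```bash

python3 -m handwheel '{"delta_pos":[[0,0,0.001],[0,0,0.001]],"angular":[[0,0,0],[0,0,0]],"claw":[1,1]}' 60 >/dev/null; python3 st.py 2
```

```text
t 9.25 F_tool [ 2.83 -0.05 -8.28] M [0.31 2.52 0.04] tip rel C [-0.54 -0.14 11.88] J [-0.91   0.968 -0.218]
```

```bash

python3 -m handwheel '{"delta_pos":[[0,0,0.0005],[0,0,0.0005]],"angular":[[0,0,0],[0,0,0]],"claw":[1,1]}' 60 >/dev/null; python3 st.py 2
```

```text
t 9.5 F_tool [  3.38  -0.11 -10.77] M [0.3  2.79 0.05] tip rel C [-0.62 -0.15 12.22] J [-0.911  0.973 -0.216]
```

```bash

python3 -m handwheel '{"delta_pos":[[0,0,0.0005],[0,0,0.0005]],"angular":[[0,0,0],[0,0,0]],"claw":[1,1]}' 60 >/dev/null; python3 st.py 2
```

```text
t 9.75 F_tool [  3.05   0.27 -12.96] M [0.42 3.05 0.01] tip rel C [-0.73 -0.13 12.55] J [-0.912  0.979 -0.214]
```

```bash

python3 -m handwheel '{"delta_pos":[[0,0,-0.01],[0,0,-0.03],[0,0,-0.035],[0,-0.025,-0.035],[0,-0.05,-0.035],[0,-0.05,-0.035],[0,-0.05,-0.035]],"angular":[[0,0,0],[0,0,0],[0,0,0],[0,0,0],[0,0,0],[0,0,0],[0,0,0]],"claw":[1,1,1,1,1,1,1]}' 60 >/dev/null; python3 st.py 1; python3 - <<'E'
from h import *
go(tcp2(1,-.014),RT2)
S=Cam("scene")
crop(S,350,215,50,60,10,"s9.png")
s=arm.state();p=np.array(s['tcp_pos']);R=np.array(s['tcp_rot'])
print(S.proj([p+R[:,2]*LT,HOLES[1]]))
E
```

```text
t 10.625 F_tool [0.51 0.74 0.42] M [0.19 1.7  0.  ] tip rel C [ -0.25  -0.59 -21.31] J [-0.829  0.61  -0.334]
t 10.625 delta [0.0003, 0.0006, 0.0073] ang [0.0005, -0.0003, -0.0]
[[374.65967976 255.62167374]
 [376.93340437 260.45598555]]
```

View pics/s9.png

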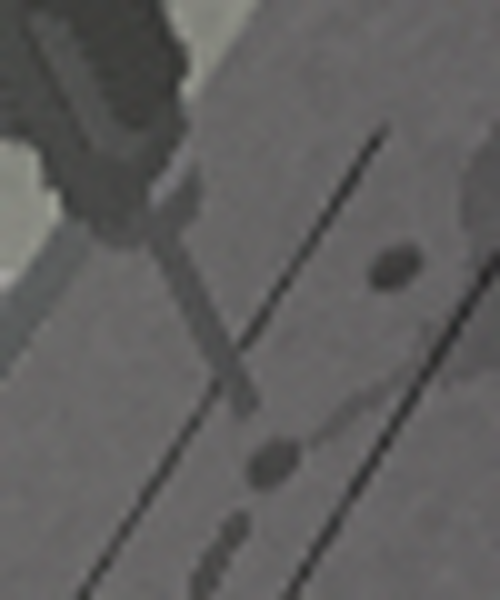

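```bash

python3 -m handwheel '{"delta_pos":[[0,0.0005,0.01],[0,0.0005,0.02],[0,0.0005,0.025],[0,0.0005,0.029],[0,0.0005,0.03],[0,0.0005,0.03]],"angular":[[0,0,0],[0,0,0],[0,0,0],[0,0,0],[0,0,0],[0,0,0]],"claw":[1,1,1,1,1,1]}' 60 >/dev/null; python3 st.py 1
```

```text
t 11.425 F_tool [-0.41  0.44  1.33] M [0.13 1.72 0.  ] tip rel C [-0.38 -0.05  8.24] J [-0.882  0.789 -0.224]
```

```bash

python3 -m handwheel '{"delta_pos":[[0,0,0.0015],[0,0,0.003],[0,0,0.003]],"angular":[[0,0,0],[0,0,0],[0,0,0]],"claw":[1,1,1]}' 60 >/dev/null; python3 st.py 1
python3 -m handwheel '{"delta_pos":[[0,0,0.001],[0,0,0.001]],"angular":[[0,0,0],[0,0,0]],"claw":[1,1]}' 60 >/dev/null; python3 st.py 1
```

```text
t 11.8 F_tool [ 1.61  0.93 -4.82] M [0.35 1.94 0.07] tip rel C [-0.87  0.17 10.95] J [-0.889  0.818 -0.21 ]
t 12.05 F_tool [ 0.28  0.08 -6.78] M [0.34 1.93 0.03] tip rel C [-0.9   0.18 11.94] J [-0.891  0.829 -0.206]
```

```bash

python3 -m handwheel '{"delta_pos":[[0,0,0.0007],[0,0,0.0007]],"angular":[[0,0,0],[0,0,0]],"claw":[1,1]}' 60 >/dev/null; python3 st.py 1
```

```text
t 12.3 F_tool [ 0.3  -0.37 -5.93] M [0.35 1.66 0.13] tip rel C [-0.95  0.23 12.66] J [-0.893  0.836 -0.202]
```

```bash

python3 -m handwheel '{"delta_pos":[[0,0,0.001],[0,0,0.002],[0,0,0.003],[0,0,0.003]],"angular":[[0,0,0],[0,0,0],[0,0,0],[0,0,0]],"claw":[1,1,1,1]}' 60 >/dev/null; python3 st.py 1
```

```text
t 12.8 F_tool [-0.87 -0.6  -6.04] M [0.17 1.18 0.01] tip rel C [-1.06  0.25 15.72] J [-0.9    0.87  -0.188]
```

```bash

python3 -m handwheel '{"delta_pos":[[0,0,0.001],[0,0,0.002],[0,0,0.003],[0,0,0.003]],"angular":[[0,0,0],[0,0,0],[0,0,0],[0,0,0]],"claw":[1,1,1,1]}' 60 >/dev/null; python3 st.py 1
```

```text
t 13.3 F_tool [-0.87  0.36 -2.62] M [0.52 1.25 0.18] tip rel C [ 0.12 -0.02 19.3 ] J [-0.909  0.91  -0.173]
```

```bash

python3 -m handwheel '{"delta_pos":[[0,0,0.0007],[0,0,0.0015],[0,0,0.0015],[0,0,0.0015]],"angular":[[0,0,0],[0,0,0],[0,0,0],[0,0,0]],"claw":[1,1,1,1]}' 60 >/dev/null; python3 st.py 1; python3 - <<'E'
from h import *
S=Cam("scene");T=Cam("top")
crop(S,290,190,120,120,5,"s10.png");crop(T,250,190,120,80,6,"t10.png")
E
```

```text
t 13.8 F_tool [-1.05  0.79 -3.97] M [0.43 1.45 0.15] tip rel C [-1.400e-01 -2.000e-02  2.058e+01] J [-0.913  0.932 -0.166]
```

View pics/s10.png

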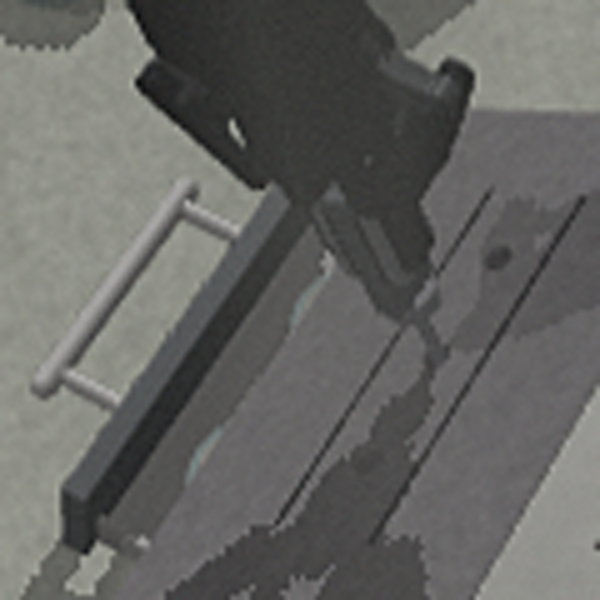

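View pics/t10.png

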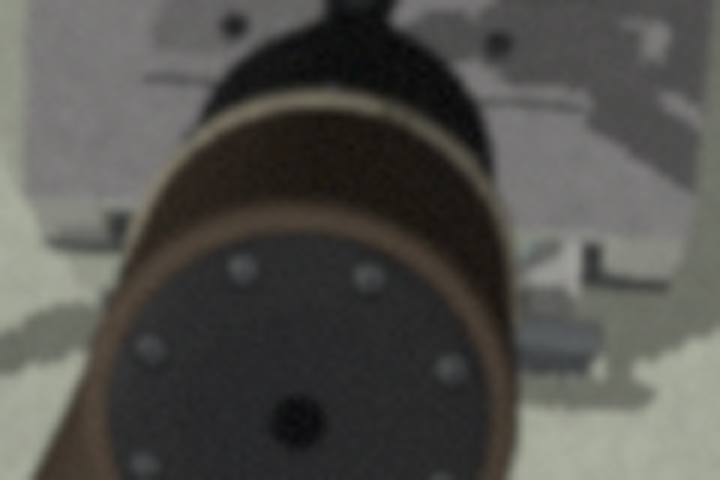

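```bash

python3 -m handwheel '{"delta_pos":[[0,0,-0.03],[0,0,-0.06],[0,0,-0.065],[0,0,-0.065]],"angular":[[0,0,0],[0,0,0],[0,0,0],[0,0,0]],"claw":[1,1,1,1]}' 60 >/dev/null; python3 st.py 1; python3 - <<'E'
from h import *
go([.5245,.2970,.256],rot(YR))
E
```

```text
t 14.4 F_tool [0.56 0.61 0.98] M [ 0.16  1.77 -0.01] tip rel C [ 2.200e-01  3.000e-02 -4.415e+01] J [-0.8    0.536 -0.407]
t 14.4 delta [0.075, 0.3424, -0.0502] ang [0.0008, 0.5057, 0.0005]
```

```bash

python3 -m handwheel '{"delta_pos":[[0.013,0.057,-0.008],[0.026,0.114,-0.017],[0.038,0.171,-0.025],[0.05,0.228,-0.034],[0.063,0.285,-0.042],[0.075,0.3425,-0.05],[0.075,0.3425,-0.05],[0.075,0.3425,-0.05],[0.075,0.3425,-0.05]],"angular":[[0,0.05,0],[0,0.15,0],[0,0.25,0],[0,0.35,0],[0,0.45,0],[0,0.5057,0],[0,0.5057,0],[0,0.5057,0],[0,0.5057,0]],"claw":[1,1,1,1,1,1,1,1,1]}' 60; python3 - <<'E'
from h import *
go([.5246,.2970,.1105],rot(YR))
S,T=Cam("scene"),Cam("top")
crop(S,350,40,80,110,5.4,"s11.png");crop(T,130,220,60,60,9,"t11.png")
s=arm.state();p=np.array(s['tcp_pos']);R=np.array(s['tcp_rot']);tip=p+R[:,2]*LT
w=[.5245,.297,.064]
print(tip.round(4),S.proj([tip,w]),T.proj([tip,w]))
E
```

```text
time_s: 15.52
tcp_pos: [0.525, 0.2955, 0.2556]
tcp_rot: [[-0.994, 0.106, -0.0], [0.106, 0.994, -0.001], [-0.0, -0.001, -1.0]]
ft_force: [-0.7, 0.7, -1.0]
width: 0.138
t 15.525 delta [0.0005, 0.0015, 0.1451] ang [-0.0007, 0.0, -0.0009]
[0.5251 0.2959 0.1553] [[387.41870526 107.82110719]
 [382.37810499 136.26233979]] [[148.78743273 249.40590647]
 [160.72986575 258.13260337]]
```

View pics/s11.png

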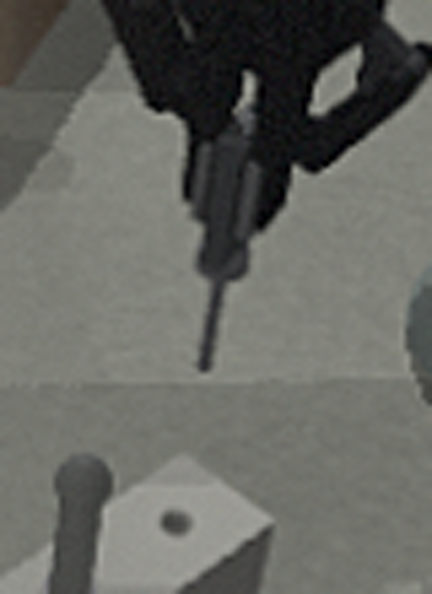

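View pics/t11.png

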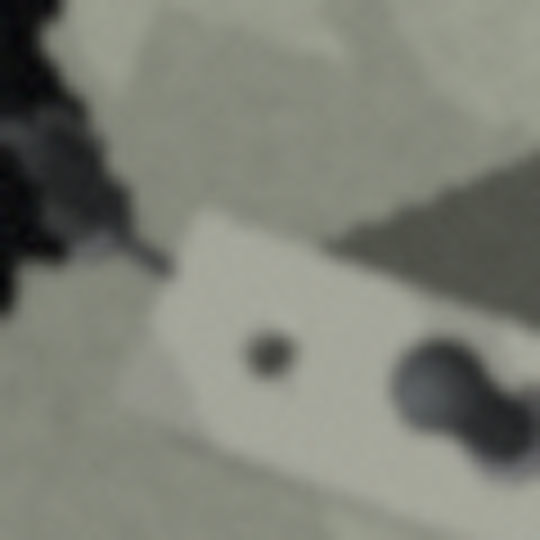

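```bash

python3 -m handwheel '{"delta_pos":[[0.0007,0.002,0.04],[0.0007,0.002,0.07],[0.0007,0.002,0.09],[0.0007,0.002,0.105],[0.0007,0.002,0.105]],"angular":[[0,0,0],[0,0,0],[0,0,0],[0,0,0],[0,0,0]],"claw":[1,1,1,1,1]}' 60; 
python3 -m handwheel '{"delta_pos":[[0,0,0.015],[0,0,0.03],[0,0,0.038],[0,0,0.038]],"angular":[[0,0,0],[0,0,0],[0,0,0],[0,0,0]],"claw":[1,1,1,1]}' 60; python3 - <<'E'
from h import *
S,T=Cam("scene"),Cam("top")
crop(S,350,60,80,110,5.4,"s12.png")
E
```

```text
time_s: 16.25
tcp_pos: [0.5241, 0.2984, 0.1506]
tcp_rot: [[-0.994, 0.105, -0.001], [0.105, 0.994, -0.0], [0.001, -0.0, -1.0]]
ft_force: [-0.1, 1.3, -1.1]
width: 0.131
time_s: 16.75
tcp_pos: [0.5241, 0.299, 0.1124]
tcp_rot: [[-0.995, 0.104, -0.001], [0.104, 0.995, -0.0], [0.001, -0.0, -1.0]]
ft_force: [-0.1, 0.2, -1.4]
width: 0.13
```

View pics/s12.png

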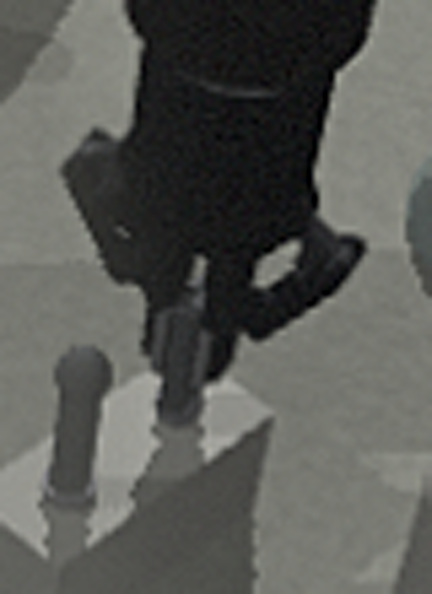

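```bash

python3 -m handwheel '{"delta_pos":[[0,0,0.001],[0,0,0.0022],[0,0,0.0022]],"angular":[[0,0,0],[0,0,0],[0,0,0]],"claw":[1,1,1]}' 60; 
python3 -m handwheel '{"delta_pos":[[0,0,0],[0,0,0],[0,0,0],[0,0,0]],"angular":[[0,0,0],[0,0,0],[0,0,0],[0,0,0]],"claw":[0,0,0,0]}' 60; python3 - <<'E'
from h import *
S,T=Cam("scene"),Cam("top")
crop(S,350,60,80,110,5.4,"s13.png")
E
```

```text
time_s: 17.23
tcp_pos: [0.5244, 0.2992, 0.1112]
tcp_rot: [[-0.995, 0.104, 0.0], [0.104, 0.995, 0.001], [-0.0, 0.001, -1.0]]
ft_force: [0.0, 0.2, -0.6]
width: 0.127
time_s: 17.73
tcp_pos: [0.5244, 0.2992, 0.1111]
tcp_rot: [[-0.995, 0.104, 0.0], [0.104, 0.995, 0.001], [-0.0, 0.001, -1.0]]
ft_force: [-0.0, -1.0, -0.6]
width: 0.498
```

View pics/s13.png

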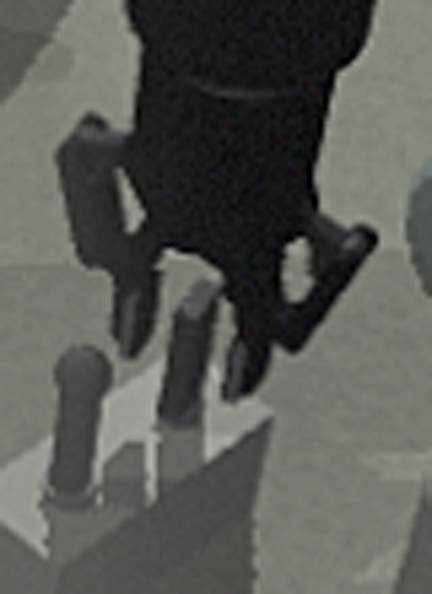

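```bash

python3 -m handwheel '{"delta_pos":[[0,0,-0.03],[0,0,-0.08],[0,0,-0.14],[0,0,-0.14]],"angular":[[0,0,0],[0,0,0],[0,0,0],[0,0,0]],"claw":[0,0,0,0]}' 60; python3 - <<'E'
from h import *
S,T=Cam("scene"),Cam("top")
def off(l,x,y,k): return np.array([(x+(u+.5)/k-.5,y+(v+.5)/k-.5) for u,v in l])
# knuckles
R=rot(YR)
def inpl(c,uv,p0,n):
    o,d=c.ray(uv); return o+d*(((p0-o)@n)/(d@n))[:,None]
p0=np.array([.5244,.2985,.1124])
for nm,l in(("closed",[(365,240),(355,265),(250,335),(65,175),(115,280),(235,370)]),("open",[(375,238),(290,350),(60,160),(232,400)])):
    q=inpl(S,off(l,350,60,5.4),p0,R[:,1]); print(nm,((q-p0)@R*1000).round(0).tolist())
cv2.imwrite("pics/s14.png",S.img);crop(S,290,190,120,120,5,"s14c.png");crop(T,240,190,120,80,6,"t14.png")
crop(S,350,80,80,80,6,"s14p.png")
E
```

```text
time_s: 18.32
tcp_pos: [0.5264, 0.3006, 0.2569]
tcp_rot: [[-0.995, 0.104, 0.008], [0.104, 0.995, 0.007], [-0.007, 0.008, -1.0]]
ft_force: [0.4, 0.3, 0.1]
width: 0.499
closed [[-65.0, 0.0, -84.0], [-63.0, 0.0, -70.0], [-26.0, 0.0, -12.0], [67.0, 0.0, -54.0], [38.0, 0.0, -10.0], [-22.0, 0.0, 11.0]]
open [[-68.0, 0.0, -86.0], [-44.0, 0.0, -13.0], [70.0, 0.0, -61.0], [-24.0, -0.0, 28.0]]
```

View pics/s14c.png

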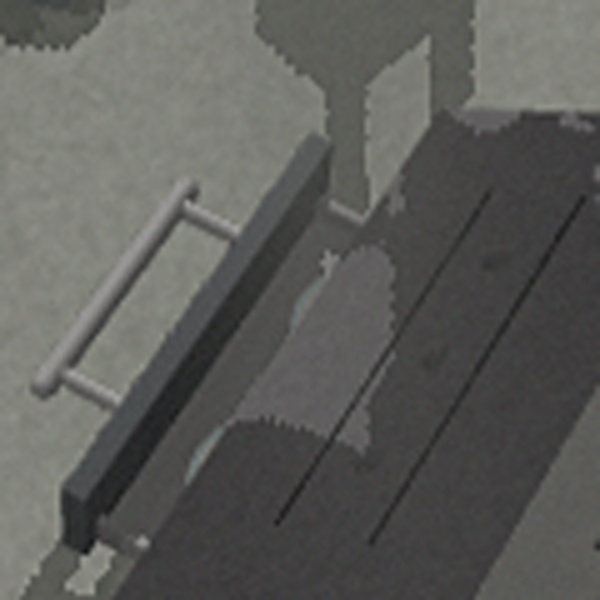

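View pics/t14.png

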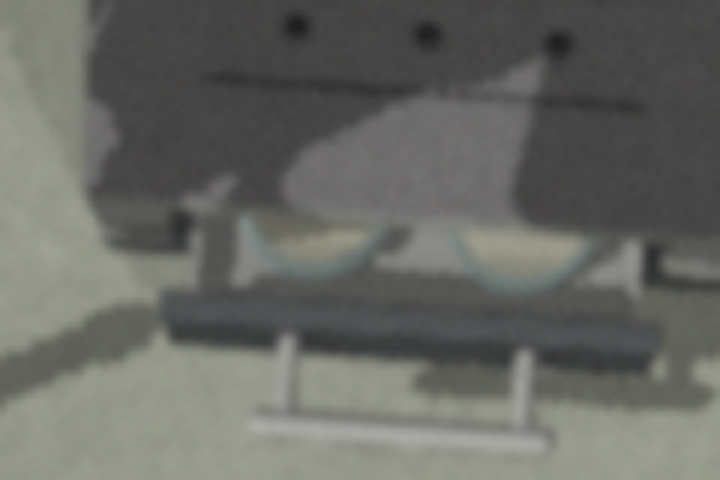

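View pics/s14p.png

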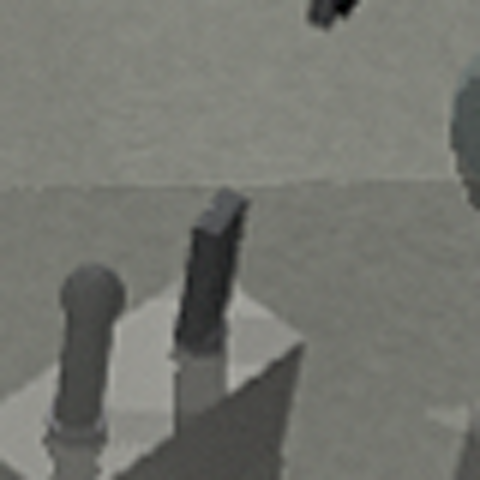

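```bash
python3 - <<'E' | grep -v array
from ms import *
S,T=Cam("scene"),Cam("top")
def off(l,x,y,k): return np.array([(x+(u+.5)/k-.5,y+(v+.5)/k-.5) for u,v in l])
bs=off([(188,190),(42,385)],290,190,5); bt=off([(252,423),(548,442)],240,190,6)
b=tri(S,bs,T,bt); print("bar ends",b.round(4).tolist()); a1=S.plane(bs,.055);a2=T.plane(bt,.055); print(a1.round(4).tolist(),a2.round(4).tolist())
c=((a1+a2)/2).mean(0); print("centre",c)
ex=np.array([np.cos(YR),np.sin(YR),0])
n=ex
for nm,cam,uv in(("S top front edge",S,off([(68,488),(315,138)],290,190,5)),("S back edge",S,off([(92,497),(330,150)],290,190,5))):
    for dd in(.035,.045):
        o,d=cam.ray(uv); q=o+d*(((c+ex*dd-o)@n)/(d@n))[:,None]; print(nm,dd,q.round(4).tolist())
for t in(0,10,15,20,25):
    z=rot(YR,np.radians(t))[:,2]
    for out in(0,.053):
        for hh in(.055,.15):
            p=c-ex*out; p[2]=hh
            print(t,out,hh,[s.round(2).tolist() for s in multi(p,z,25)])
E
```

```text
bar ends [[0.5119, 0.0138, 0.0482, 0.0018], [0.4994, -0.1013, 0.0555, 0.0006]]
[[0.513, 0.0091, 0.055], [0.4995, -0.1009, 0.055]] [[0.5112, 0.014, 0.055], [0.4993, -0.1015, 0.055]]
centre [ 0.50572994 -0.04482017  0.055     ]
S top front edge 0.035 [[0.5308, -0.1404, 0.0624], [0.5514, 0.0547, 0.0582]]
S top front edge 0.045 [[0.5393, -0.156, 0.0989], [0.5589, 0.0306, 0.0949]]
S back edge 0.035 [[0.5326, -0.1236, 0.0245], [0.5533, 0.0728, 0.0261]]
S back edge 0.045 [[0.541, -0.1399, 0.0626], [0.5608, 0.0479, 0.0642]]
0 0 0.055 [[0.3, 0.32, -0.56, -0.0, -0.68]]
0 0 0.15 [[0.3, 0.19, -0.48, -0.0, -0.91]]
0 0.053 0.055 [[0.35, 0.25, -0.68, -0.0, -0.64]]
0 0.053 0.15 [[0.35, 0.1, -0.59, 0.0, -0.89]]
10 0 0.055 [[0.35, 0.25, -0.78, 0.2, -0.39]]
10 0 0.15 [[0.36, 0.09, -0.66, 0.13, -0.67]]
10 0.053 0.055 [[0.41, 0.17, -0.92, 0.26, -0.34]]
10 0.053 0.15 [[0.42, -0.01, -0.77, 0.14, -0.66]]
15 0 0.055 [[0.27, 0.21, -1.0, 0.71, -0.15]]
15 0 0.15 [[0.38, 0.04, -0.77, 0.24, -0.53]]
15 0.053 0.055 []
15 0.053 0.15 [[0.45, -0.06, -0.89, 0.27, -0.53]]
20 0 0.055 []
20 0 0.15 [[0.38, 0.01, -0.91, 0.45, -0.37]]
20 0.053 0.055 []
20 0.053 0.15 []
25 0 0.055 []
25 0 0.15 []
25 0.053 0.055 []
25 0.053 0.15 []
```

```bash
python3 - <<'E'
from h import *
go([.5057,-.0450,.150],rot(YR)); go([.5057,-.0450,.060],rot(YR))
E
```

```text
t 18.525 delta [-0.018, -0.3437, 0.1] ang [-0.0003, -0.0011, 0.0004]
t 18.525 delta [-0.0181, -0.3436, 0.19] ang [-0.0003, -0.0011, 0.0004]
```

```bash

python3 -m handwheel '{"delta_pos":[[-0.003,-0.06,0],[-0.006,-0.12,0],[-0.01,-0.18,0.02],[-0.013,-0.24,0.05],[-0.016,-0.3,0.08],[-0.018,-0.3437,0.1],[-0.018,-0.3437,0.1],[-0.018,-0.3437,0.1]],"angular":[[0,0,0],[0,0,0],[0,0,0],[0,0,0],[0,0,0],[0,0,0],[0,0,0],[0,0,0]],"claw":[0.4,0.4,0.4,0.4,0.4,0.4,0.4,0.4]}' 60; python3 - <<'E'
from h import *
go([.5057,-.0450,.060],rot(YR))
S,T=Cam("scene"),Cam("top")
crop(S,280,150,120,130,4.6,"s15.png");crop(T,220,180,130,100,6,"t15.png")
E
```

```text
time_s: 19.52
tcp_pos: [0.5062, -0.0449, 0.1501]
tcp_rot: [[-0.994, 0.105, -0.001], [0.105, 0.994, 0.0], [0.001, 0.0, -1.0]]
ft_force: [0.7, -0.1, 0.7]
width: 0.297
t 19.525 delta [0.0004, -0.0002, 0.0901] ang [0.0001, -0.0012, -0.0004]
```

View pics/s15.png

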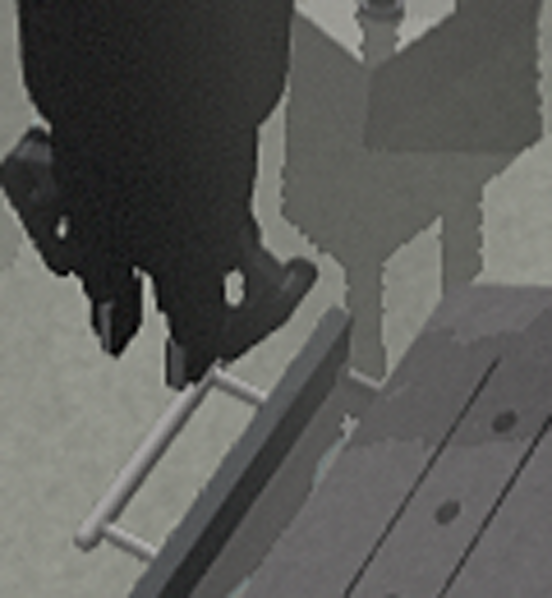

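View pics/t15.png

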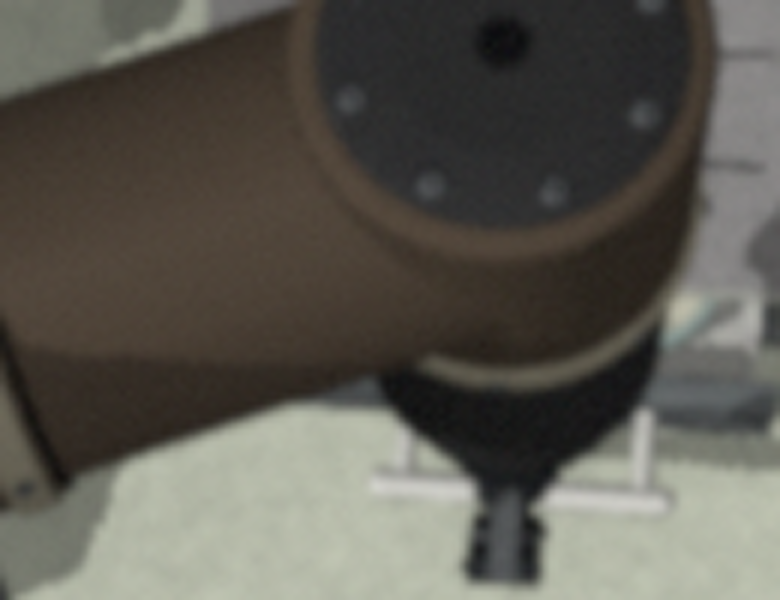

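```bash

python3 -m handwheel '{"delta_pos":[[0,0,0.03],[0,0,0.055],[0,0,0.06],[0,0,0.06]],"angular":[[0,0,0],[0,0,0],[0,0,0],[0,0,0]],"claw":[0.4,0.4,0.4,0.4]}' 60; python3 - <<'E'
from h import *
S,T=Cam("scene"),Cam("top")
crop(S,280,150,120,130,4.6,"s16.png")
s=arm.state();p=np.array(s['tcp_pos'])
E
```

```text
time_s: 20.12
tcp_pos: [0.507, -0.0438, 0.0913]
tcp_rot: [[-0.995, 0.103, 0.001], [0.103, 0.995, 0.001], [-0.001, 0.001, -1.0]]
ft_force: [0.5, 0.8, 0.8]
width: 0.295
```

View pics/s16.png

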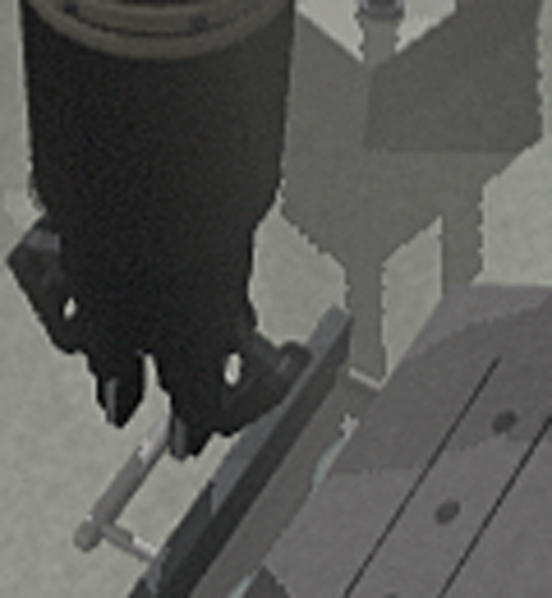

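Jaws straddle the bar from above; lower slowly and watch the force.

```bash

python3 -m handwheel '{"delta_pos":[[0.001,0,0.01],[0.001,0,0.02],[0.001,0,0.02]],"angular":[[0,0,0],[0,0,0],[0,0,0]],"claw":[0.4,0.4,0.4]}' 40; 
python3 -m handwheel '{"delta_pos":[[0,0,0.005],[0,0,0.01],[0,0,0.01]],"angular":[[0,0,0],[0,0,0],[0,0,0]],"claw":[0.4,0.4,0.4]}' 40; 
python3 -m handwheel '{"delta_pos":[[0,0,0],[0,0,0],[0,0,0],[0,0,0]],"angular":[[0,0,0],[0,0,0],[0,0,0],[0,0,0]],"claw":[1,1,1,1]}' 40
```

```text
time_s: 20.6
tcp_pos: [0.5048, -0.0446, 0.0698]
tcp_rot: [[-0.995, 0.105, -0.002], [0.105, 0.995, 0.0], [0.002, 0.0, -1.0]]
ft_force: [0.2, 0.6, -0.2]
width: 0.3
time_s: 20.98
tcp_pos: [0.5052, -0.0444, 0.0604]
tcp_rot: [[-0.995, 0.104, -0.001], [0.104, 0.995, 0.001], [0.001, 0.001, -1.0]]
ft_force: [-0.6, -0.7, -0.1]
width: 0.299
time_s: 21.48
tcp_pos: [0.5057, -0.0443, 0.0609]
tcp_rot: [[-0.995, 0.104, 0.001], [0.104, 0.995, 0.001], [-0.001, 0.001, -1.0]]
ft_force: [1.0, -0.5, -0.7]
width: 0.11
```

```bash

python3 -m handwheel '{"delta_pos":[[0.005,0,0],[0.012,0,0],[0.02,0,0],[0.028,0,0],[0.036,0,0],[0.043,0,0],[0.048,0,0],[0.048,0,0]],"angular":[[0,0,0],[0,0,0],[0,0,0],[0,0,0],[0,0,0],[0,0,0],[0,0,0],[0,0,0]],"claw":[1,1,1,1,1,1,1,1]}' 40
python3 -m handwheel '{"delta_pos":[[0.003,0,0],[0.003,0,0]],"angular":[[0,0,0],[0,0,0]],"claw":[1,1]}' 40
```

```text
time_s: 22.48
tcp_pos: [0.4571, -0.0392, 0.0609]
tcp_rot: [[-0.995, 0.104, -0.0], [0.104, 0.995, 0.001], [0.0, 0.001, -1.0]]
ft_force: [-1.7, 2.7, 3.0]
width: 0.107
time_s: 22.72
tcp_pos: [0.4548, -0.0389, 0.0608]
tcp_rot: [[-0.995, 0.104, 0.0], [0.104, 0.995, 0.001], [-0.0, 0.001, -1.0]]
ft_force: [-0.4, 3.1, 2.6]
width: 0.113
```

```bash

python3 -m handwheel '{"delta_pos":[[0.002,0,0],[0.002,0,0]],"angular":[[0,0,0],[0,0,0]],"claw":[1,1]}' 40
python3 -m handwheel '{"delta_pos":[[0.001,0,0],[0.002,0,0]],"angular":[[0,0,0],[0,0,0]],"claw":[1,1]}' 40
```

```text
time_s: 22.98
tcp_pos: [0.4532, -0.0387, 0.0609]
tcp_rot: [[-0.995, 0.104, 0.001], [0.104, 0.995, 0.001], [-0.001, 0.001, -1.0]]
ft_force: [1.6, 3.0, 1.5]
width: 0.107
time_s: 23.22
tcp_pos: [0.453, -0.0386, 0.061]
tcp_rot: [[-0.995, 0.103, 0.004], [0.103, 0.995, 0.001], [-0.004, 0.001, -1.0]]
ft_force: [13.3, -7.5, -11.4]
width: 0.107
```

```bash

python3 -m handwheel '{"delta_pos":[[-0.002,0,0],[-0.002,0,0],[-0.002,0,0],[-0.002,0,0],[-0.002,0,0]],"angular":[[0,0,0],[0,0,0],[0,0,0],[0,0,0],[0,0,0]],"claw":[1,0.4,0.4,0.4,0.4]}' 40
python3 -m handwheel '{"delta_pos":[[0,0,-0.02],[0,0,-0.05],[0,0,-0.1],[0,0,-0.15],[0,0,-0.2],[0,0.06,-0.2],[0,0.12,-0.2],[0,0.18,-0.2],[0,0.18,-0.2]],"angular":[[0,0,0],[0,0,0],[0,0,0],[0,0,0],[0,0,0],[0,0,0],[0,0,0],[0,0,0],[0,0,0]],"claw":[0.4,0.4,0.4,0.4,0.4,0.4,0.4,0.4,0.4]}' 40
python3 - <<'E'
from h import *
S,T=Cam("scene"),Cam("top")
cv2.imwrite("pics/s17.png",S.img);cv2.imwrite("pics/t17.png",T.img)
crop(S,270,90,180,180,3.3,"s17c.png")
E
```

```text
time_s: 23.85
tcp_pos: [0.4525, -0.0389, 0.0607]
tcp_rot: [[-0.995, 0.104, -0.0], [0.104, 0.995, 0.001], [0.0, 0.001, -1.0]]
ft_force: [-1.2, -0.5, -0.4]
width: 0.297
time_s: 24.98
tcp_pos: [0.4716, 0.1432, 0.2606]
tcp_rot: [[-0.995, 0.1, -0.0], [0.1, 0.995, 0.001], [0.0, 0.001, -1.0]]
ft_force: [-0.2, -0.6, 0.2]
width: 0.3
```

View pics/s17.png

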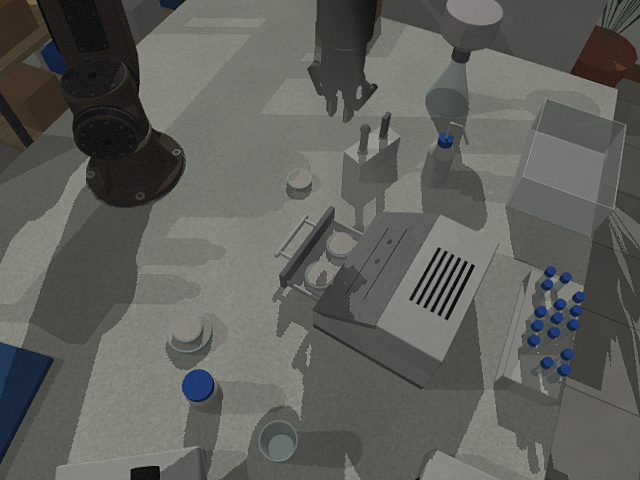

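View pics/t17.png

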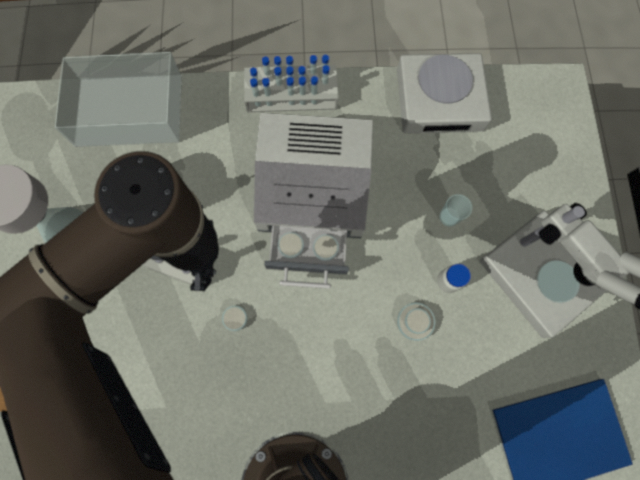

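View pics/s17c.png

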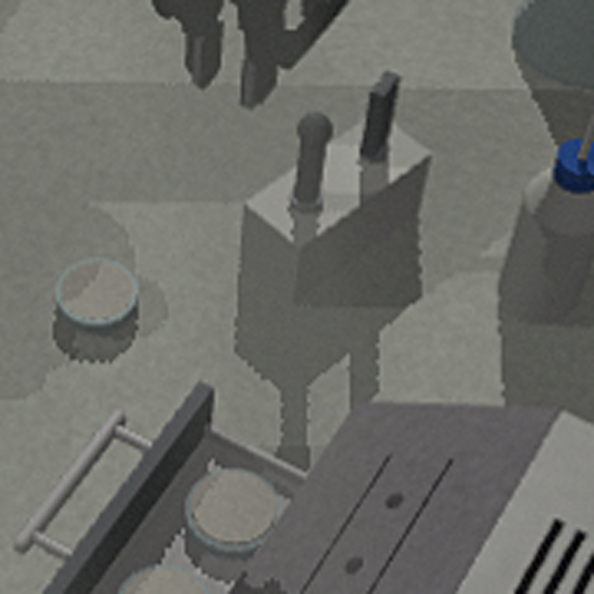

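```bash
python3 - <<'E'
from h import *
S=Cam("scene")
def off(l,x,y,k): return np.array([(x+(u+.5)/k-.5,y+(v+.5)/k-.5) for u,v in l])
a=S.plane(off([(118,415),(22,545)],270,90,3.3),.055).mean(0); b=np.array([.5451+.5323,.0051-.1027])/2
print("tray travel",np.linalg.norm(a[:2]-b),a)
o=cv2.imread("pics/scene0.png"); 
for nm,(x,y,w,h) in dict(pin=(378,108,18,32),scoop=(356,120,18,36),dish_a=(284,165,32,34)).items():
    t=o[y:y+h,x:x+w]; r=cv2.matchTemplate(S.img[y-8:y+h+8,x-8:x+w+8],t,cv2.TM_CCOEFF_NORMED); _,m,_,l=cv2.minMaxLoc(r); print(nm,round(m,2),l[0]-8,l[1]-8)
im=np.hstack([o[105:165,345:405],S.img[105:165,345:405]]);cv2.imwrite("pics/cmp.png",cv2.resize(im,None,fx=6,fy=6,interpolation=cv2.INTER_CUBIC))
E
```

```text
tray travel 0.08649203637590037 [ 0.45272212 -0.03938318  0.055     ]
pin 0.94 0 0
scoop 1.0 0 0
dish_a 0.54 0 0
```

View pics/cmp.png

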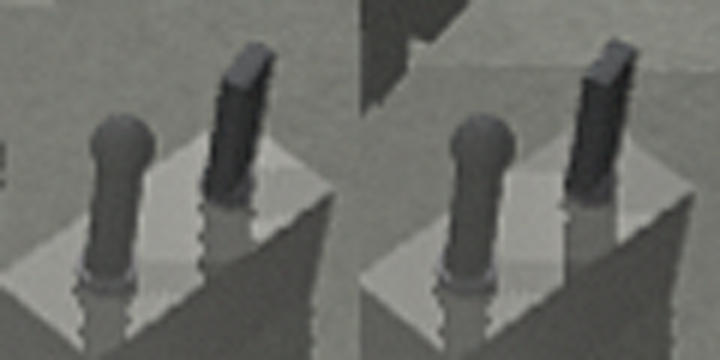

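Before (left) and after (right) match: the pin is upright and seated in its own well, its picture position unchanged. The tray is out about 85 mm. Handing in.

```bash
python3 - <<'E'
from cell import arm
print(arm.hand_in(), arm.state()['time_s'])
E
```

```text
the job is handed in; nothing more can be done
the job is handed in; nothing more can be done
```

The tray is out to its end stop, the pin is back in its own well, and the job was handed in at about 25 s of the 64 s allowed; no verdict is shown.

**Finding the catch:** I probed the +y hole first. The force rose steadily to about 14 N, so it was a board, well under the 35 N limit, and I backed off. In the middle hole the force levelled off at 6–7 N, so that was the catch. I pressed it about 10 mm and the tray popped out.

**Putting back and pulling:** I stood the pin back in its well and gripped the bar. I pulled until the force jumped to about 13 N at the stop, then let go and moved clear.

**Last checks:**
- **Tray:** the camera puts its travel at about 86 mm and the arm's own position at about 84 mm, against 85 mm at the stop.
- **Pin and scoop:** both match the first picture with no visible shift, and the pin stands upright.
- **dish_a:** the picture match was weak (0.54), probably because the shadows changed. It showed no shift and nothing went near it.
- **Other bystanders:** they look unmoved by eye; I did not measure them.
- **Robot:** it hangs clear, with no force on the wrist.
- **Catch:** I could not see whether it sprang back; the pin was fully out of the hole.

**Difference from the plan:** the arm could not reach the full 35° lean at the holes. I went in at 29°, within the play between pin and hole, and felt no rubbing on the way in.

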